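# Drain, catch and stow the ground clamp blocks

### The job

Lay all the gold clamp blocks on the drain chute, above its closed gate. Then take the white catch tray by its teal tab and, holding it clear of the bench under the chute's mouth, push the orange paddle in with the tray's plain end so that the gate lifts, and catch all the blocks in it; still holding the tray up with all the blocks inside, carry it to the open drawer, set it flat inside and push the drawer fully shut. Leave the round milling cutter, the collet and the spanner where they stand.

Things in the scene. Friction and masses are not known exactly. Their poses are not given: they have to be found in the camera images.
- block1_c (a point): centre of a gold clamp block: 60 mm long (its x), 36 mm wide (its y), 26 mm high (its z), with a 14 mm wide, 11 mm deep slot along its top; 100 g. Starts flat on a 3 mm rubber mat fixed on the bench (centre 16 mm up). Three to five such blocks are present, the rest are absent (None)
- block2_c (a point): centre of a gold clamp block: 60 mm long (its x), 36 mm wide (its y), 26 mm high (its z), with a 14 mm wide, 11 mm deep slot along its top; 100 g. Starts flat on a 3 mm rubber mat fixed on the bench (centre 16 mm up). Three to five such blocks are present, the rest are absent (None)
- block3_c (a point): centre of a gold clamp block: 60 mm long (its x), 36 mm wide (its y), 26 mm high (its z), with a 14 mm wide, 11 mm deep slot along its top; 100 g. Starts flat on a 3 mm rubber mat fixed on the bench (centre 16 mm up). Three to five such blocks are present, the rest are absent (None)
- block4_c (a point): centre of a gold clamp block: 60 mm long (its x), 36 mm wide (its y), 26 mm high (its z), with a 14 mm wide, 11 mm deep slot along its top; 100 g. Starts flat on a 3 mm rubber mat fixed on the bench (centre 16 mm up). Three to five such blocks are present, the rest are absent (None)
- block5_c (a point): centre of a gold clamp block: 60 mm long (its x), 36 mm wide (its y), 26 mm high (its z), with a 14 mm wide, 11 mm deep slot along its top; 100 g. Starts flat on a 3 mm rubber mat fixed on the bench (centre 16 mm up). Three to five such blocks are present, the rest are absent (None)
- chute: fixed slippery drain chute. Origin on the bench below the mouth; local x points from the mouth up the chute, z up. Floor starts at the mouth (x 0, height 140 mm), rises at 26 degrees along +x for 320 mm of slope; channel 80 mm wide, sides 30 mm high, top end closed. Orange gate at the mouth in a dark frame 116 mm wide, 278 mm high, within 25 mm of the mouth; legs and base at x over 90 mm
- chute_lip (a point): centre of the chute's floor edge at the mouth, 140 mm above the bench (plate 5 mm thick). Axes as chute
- chute_load (a point): point on the middle of the chute floor, 255 mm of slope above the mouth (65 mm below the top end): a good place to lay blocks, long side across the channel. A block let go on the chute slides down to the gate or to the block before it. Axes as chute
- paddle (a joint): travel of the orange release paddle (m): 0 out at rest, 0.042 fully in, along chute +x (under the chute). Sprung (2 N to start, about 6 N at the end), returns by itself. It lifts the gate 1.35 times as far: 26 mm high blocks pass from about 0.02 on, all pass freely at 0.035 or more
- paddle_face (a point): centre of the paddle's outer face, which at rest stands 14 mm behind the mouth edge (under the chute) and moves with it. The paddle is 80 mm wide and reaches from 20 to 120 mm above the bench, so the tray's plain end wall can push it. Axes as chute
- tray_grip (a point): grip point of the loose white catch tray, on its teal tab, 68 mm above the tray's underside. The tab (and the end wall below it) is 10 mm thick (x), 60 mm wide (y), top at 85 mm, at the tray's -x end. Tray 164 mm long (x), 128 mm wide (y), walls 55 mm high, floor 4 mm, 220 g; its plain +x end face is 159 mm from here along tray +x. Axes: the tray's, z up. Starts on the bench
- tray_in (a point): centre of the tray's inner floor, 4 mm above its underside; inside the tray is 150 mm (x) by 118 mm (y). It lies 80 mm along tray +x from the tab's grip point. When five blocks are caught the last may rest on the heap and the chute's edge until the tray is moved to and fro a little. Axes: the tray's
- drawer (a joint): how far the drawer stands open (m): 0 shut, 0.21 full; it slides with about 1 N of friction and stays where left. It starts 0.18 to 0.205 open
- drawer_floor (a point): centre of the drawer's inner floor (moves with it), 20 mm above the bench. Axes: x into the cabinet (closing), z up. Inside 230 mm (x) by 218 mm (y), walls 60 mm high; front panel outside at x -120 to -132 mm, top 131 mm above the bench. White cabinet 260 mm wide, 150 mm high, opening 126 mm: with the drawer open by d only x from -115 mm to d - 120 mm is open from above
- drawer_handle (a point): middle of the drawer's black bar handle (100 mm long in y), 35 mm in front of the panel, 105 mm above the bench; moves with the drawer. Axes as drawer_floor
- cutter: bystander: gold round milling cutter standing on the bench, 40 mm diameter, 46 mm high; origin centre of underside
- spanner: bystander: steel spanner 180 mm long lying on the bench; origin at its middle, underside
- collet: bystander: steel collet standing, 44 mm diameter at its top, 45 mm high; origin centre of underside
There are look-alikes about, which are no part of the job. What is shaped like the part that bears tray_grip but pink or red is not meant.

How it is judged (in metres and radians):
On the way, in this order (a step that is already met when the one before it is completed fails the run):
1. all the blocks that are there lie still on the chute behind the closed gate, released (x of block1_c in the frame of chute between 0 and 0.31 m and y of block1_c in the frame of chute between -0.045 and 0.045 m and z of each of block1_c, block2_c, block3_c, block4_c, block5_c in the frame of chute above 0.14 m and linear speed of each of block1, block2, block3, block4, block5 below 0.05 m/s and contact force between the fingers and block1 below 0.1 N and x of block2_c in the frame of chute between 0 and 0.31 m and y of block2_c in the frame of chute between -0.045 and 0.045 m and contact force between the fingers and block2 below 0.1 N and x of block3_c in the frame of chute between 0 and 0.31 m and y of block3_c in the frame of chute between -0.045 and 0.045 m and contact force between the fingers and block3 below 0.1 N and x of block4_c in the frame of chute between 0 and 0.31 m and y of block4_c in the frame of chute between -0.045 and 0.045 m and contact force between the fingers and block4 below 0.1 N and x of block5_c in the frame of chute between 0 and 0.31 m and y of block5_c in the frame of chute between -0.045 and 0.045 m and contact force between the fingers and block5 below 0.1 N and value of joint paddle below 0.01 m), for 0.2 s.
2. the tray, held in the gripper clear of the bench (over 10 mm) with its inside under the mouth, starts to push the paddle in (15 mm) (value of joint paddle above 0.015 m and height (world z) of tray_in above 0.014 m and contact force between the fingers and tray above 0.5 N and x of tray_in in the frame of chute between -0.13 and 0.01 m and y of tray_in in the frame of chute between -0.05 and 0.05 m), for 0.02 s.
3. all the blocks are inside the tray while it is held clear of the bench (over 10 mm) (x of block1_c in the frame of tray_in between -0.077 and 0.077 m and y of block1_c in the frame of tray_in between -0.062 and 0.062 m and z of block1_c in the frame of tray_in between 0 and 0.085 m and x of block2_c in the frame of tray_in between -0.077 and 0.077 m and y of block2_c in the frame of tray_in between -0.062 and 0.062 m and z of block2_c in the frame of tray_in between 0 and 0.085 m and x of block3_c in the frame of tray_in between -0.077 and 0.077 m and y of block3_c in the frame of tray_in between -0.062 and 0.062 m and z of block3_c in the frame of tray_in between 0 and 0.085 m and x of block4_c in the frame of tray_in between -0.077 and 0.077 m and y of block4_c in the frame of tray_in between -0.062 and 0.062 m and z of block4_c in the frame of tray_in between 0 and 0.085 m and x of block5_c in the frame of tray_in between -0.077 and 0.077 m and y of block5_c in the frame of tray_in between -0.062 and 0.062 m and z of block5_c in the frame of tray_in between 0 and 0.085 m and height (world z) of tray_in above 0.014 m and contact force between the fingers and tray above 0.5 N), for 0.2 s.
At the end, for the whole second after the job is handed in: all present blocks lie in the tray (centres between its walls, at most 85 mm above its floor), the tray stands flat (within 0.1 rad) on the drawer's floor (within 16 mm), the drawer is shut to within 12 mm, and all is at rest (x of block1_c in the frame of tray_in between -0.077 and 0.077 m and y of block1_c in the frame of tray_in between -0.062 and 0.062 m and z of block1_c in the frame of tray_in between 0 and 0.085 m and linear speed of each of block1, block2, block3, block4, block5 below 0.03 m/s and x of block2_c in the frame of tray_in between -0.077 and 0.077 m and y of block2_c in the frame of tray_in between -0.062 and 0.062 m and z of block2_c in the frame of tray_in between 0 and 0.085 m and x of block3_c in the frame of tray_in between -0.077 and 0.077 m and y of block3_c in the frame of tray_in between -0.062 and 0.062 m and z of block3_c in the frame of tray_in between 0 and 0.085 m and x of block4_c in the frame of tray_in between -0.077 and 0.077 m and y of block4_c in the frame of tray_in between -0.062 and 0.062 m and z of block4_c in the frame of tray_in between 0 and 0.085 m and x of block5_c in the frame of tray_in between -0.077 and 0.077 m and y of block5_c in the frame of tray_in between -0.062 and 0.062 m and z of block5_c in the frame of tray_in between 0 and 0.085 m and x of tray_in in the frame of drawer_floor between -0.12 and 0.12 m and y of tray_in in the frame of drawer_floor between -0.11 and 0.11 m and z of tray_in in the frame of drawer_floor between -0.006 and 0.016 m and angle between tray_in's own z axis and vertical below 0.1 rad and linear speed of tray below 0.02 m/s and value of joint drawer below 0.012 m); the robot touches nothing.
It fails at once if the milling cutter, spanner or collet is moved more than 30 mm (distance of any of cutter, spanner, collet from where it was at the start of the episode above 0.03 m).
Of block1, block2, block3, block4, block5 only 3 to 5 are there at a start; the rules pass over those that are not, and their reading is None.
At some moment in a run one of block1, block2, block3, block4, block5, tray may be knocked a few centimetres aside while the robot is not near it.
It also fails if it takes over 210 s, if anything falls off the work surface, if the arm or the gripper's body presses on something with over 40 N, if the wrist force passes 120 N, or if a joint passes its speed limit or range.

### The arm

A 6-joint arm with a two-finger parallel gripper is mounted at the origin on the work surface. World frame = base frame: x ahead of the robot, y to its left, z up, the work surface at z = 0. Lengths are in mm, angles in rad, forces in N, time in s.
With the tool pointing down it reaches from about 325 to 750 mm from the base axis. Payload 7.6 kg.
Tool frame: the origin (TCP) lies at the very end of the fingers, on their centre line; the grasp point (between the pads) lies 19 mm behind it (arm.tcp_to_grasp is the distance from the TCP to the grasp point, in mm); z points along the fingers, y is the direction in which the jaws open and shut (so a half turn about z gives the same grasp; the last joint's range is limited). The gripper opens to 85 mm and grips with 20 to 120 N. Pads are 22 mm wide; open, the fingers measure 114 mm over their backs; the gripper's body (76 mm by 85 mm) begins 54 mm behind the grasp point. The pads swing forward as they close: fully open they stand 13 mm farther back than shut.
Start: joints at [-1.247, 0.052, 1.401, -0, 1.689, -0.07], TCP at [201.468, -484.826, 231.323] pointing down, gripper open.
Joint ranges: [-2.9, 2.9], [-0.91, 2.17], [0.12, 2.37], [-1.06, 4.2], [0.26, 2.73], [-2.93, 2.93]. Speed limits (rad/s): [2.57, 2.57, 3.01, 3.14, 3.14, 3.14].

### API

Orientations are given as a 3x3 rotation matrix whose columns are the frame's x, y, z axes.
In Python, from plant import arm gives the robot as it stands.
- The arm moves only by the shell command python3 -m handwheel 'ROWS' [OPENING] [FORCE]. ROWS is text: rows parted by semicolons, each of 4 numbers parted by spaces: the shift along the tool's x, y, z in mm, then the turn about the tool's z in degrees. A call has 1 to 5 rows; each row is the pose to reach, as a shift and turn from the pose commanded when the call began, along the tool's axes at that moment; what a row does not reach only later rows make up. A row lasts 1/12 s, in which the tool goes at most 41.7 mm and 7.16 degrees, less where a joint would pass 70% of its speed; a pose out of reach is approached as far as the arm can. A call with a gripper value outside its range is refused whole. OPENING is the closure, from 0 (fully open) to 1 (shut), set as the call begins (- or left out, the last holds). The fingers move at their own pace and stop on an object; FORCE is the grip in N (left out, the last holds). Time passes only in rows, so rows that repeat a pose let the fingers close. It gives the time, the measured TCP pose, the force and the opening at its end, in the units of the state.
- arm.get_obs(): the state, without advancing time (a new reading comes with each control period).
- arm.camera(name): name is "scene" or "top" or "wrist"; returns the picture (384x512x3 uint8, blue, green, red); there is no depth.
- arm.camera_params(name): a dict with "fx", "fy", "cx", "cy" (pixels), "world_to_cam" (4x4, takes a point from world to camera coordinates). Camera axes: x right, y up, looking along -z (the intrinsics and any distortion apply to the point x, -y, -z); pixel columns grow to the right and rows downward; lengths in mm; the calibration is good to about 2 mm. A picture is of the moment at which its call begins: read the wrist's pose just before it. camera_params takes no time and is no camera call; for the wrist camera it gives the pose at the moment of the call.
- arm.close_job(): hands the job in, once; it reports no verdict.
The state is a dict: "time": time; "joint_positions": joint angles; "qvel": joint speeds; "joint_efforts": joint torques, N m; "position": TCP position; "tool_rot": TCP orientation; "contact_force": force on the tool from outside, world axes, zero at the start; "wrist_torque": the same for the moment, N m; "finger_gap": finger opening in mm.
Only numpy, scipy, OpenCV 4.12 (cv2) and the standard library are available. Lean on these libraries where they do the work, as an engineer would, in place of code of your own. Each camera call takes 0.05 s, during which the arm holds its last target.

## Working session

There is one attempt and no reset: what is moved stays moved. The work goes in short steps, Python scripts to look and compute and a shell command to move; the robot and the scene stay as the last step left them, time stands still between calls to the robot, and variables do not carry over. Pictures are saved under pics/ and viewed, and the job is handed in when it is done.

```bash
ls; mkdir -p pics
python3 - <<'E'
from plant import arm
import cv2,numpy as np
o=arm.get_obs();print(o)
for n in["scene","top","wrist"]:
    p=arm.camera_params(n);print(n,p)
    cv2.imwrite(f"pics/{n}0.png",arm.camera(n))
E
```

```text
pics
{'time': 0.0, 'joint_positions': array([-1.24731451e+00,  5.28153794e-02,  1.40171823e+00, -3.43567202e-05,
        1.68859034e+00, -7.02827346e-02]), 'qvel': array([-7.64200678e-04,  6.60483094e-05, -2.08867501e-04,  1.54255203e-03,
        8.65444558e-04,  1.02141828e-03]), 'joint_efforts': array([ 9.88012914e-06, -3.81670833e+01, -3.60184085e+01, -9.73709621e-05,
        6.11813841e-03,  3.84473594e-06]), 'position': array([ 201.35167897, -484.53190397,  230.486896  ]), 'tool_rot': array([[ 9.23472828e-01,  3.83663481e-01, -5.19101973e-04],
       [ 3.83663825e-01, -9.23471707e-01,  1.44103002e-03],
       [ 7.34946106e-05, -1.52991272e-03, -9.99998827e-01]]), 'contact_force': array([ 0.35903846, -0.18335161, -0.33798932]), 'wrist_torque': array([-0.02162772,  0.04169321, -0.02020241]), 'finger_gap': 85.33086750499088}
scene {'fx': 474.67156164990195, 'fy': 474.67156164990195, 'cx': 261.939989950806, 'cy': 190.21360908804525, 'world_to_cam': array([[-5.43864978e-01,  8.38940636e-01,  1.97356412e-02,
         3.05139193e+02],
       [-5.89987789e-01, -3.98987683e-01,  7.019424
[... 437 characters left out ...]
 2.35792851e-02,  7.60348222e-02,
        -4.94608627e+02],
       [-7.65675250e-02,  2.25769397e-02,  9.96808756e-01,
        -1.53945999e+03],
       [ 0.00000000e+00,  0.00000000e+00,  0.00000000e+00,
         1.00000000e+00]])}
wrist {'fx': 343.74977522107093, 'fy': 343.74977522107093, 'cx': 255.08647972905493, 'cy': 192.10742299491284, 'world_to_cam': array([[ 3.84047694e-01, -9.23312825e-01, -8.92757748e-04,
        -5.24615588e+02],
       [ 8.77919649e-01,  3.65465716e-01, -3.09341075e-01,
         4.01357881e+01],
       [ 2.85944854e-01,  1.18017957e-01,  9.50950736e-01,
        -3.80726431e+02],
       [ 0.00000000e+00,  0.00000000e+00,  0.00000000e+00,
         1.00000000e+00]])}
```

View pics/scene0.png

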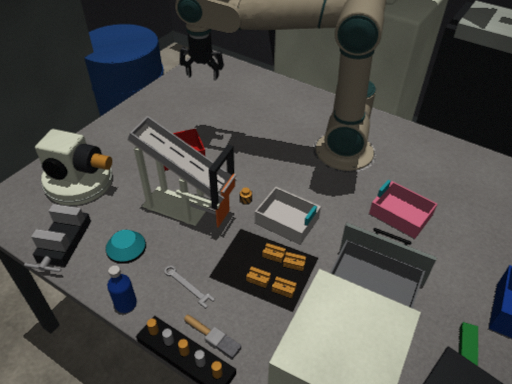

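View pics/top0.png

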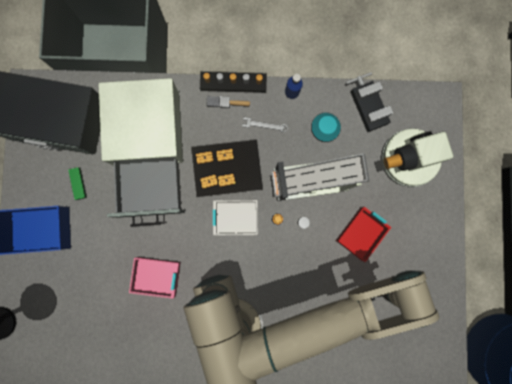

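View pics/wrist0.png

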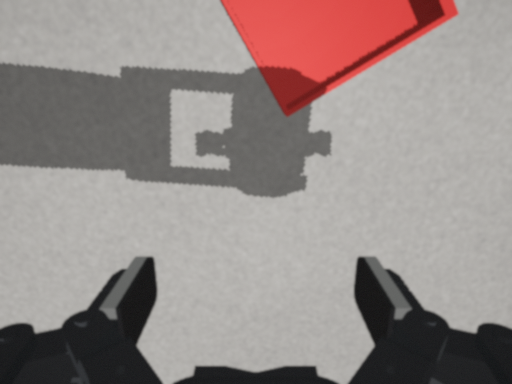

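```bash
cat > h.py <<'E'
from plant import arm
import cv2,numpy as np
def P(n): return arm.camera_params(n)
def ray(n,u,v,p=None):
    p=p or P(n);W=p["world_to_cam"];R=W[:3,:3];t=W[:3,3]
    d=np.array([(u-p["cx"])/p["fx"],-(v-p["cy"])/p["fy"],-1.]);c=-R.T@t
    return c,R.T@d
def onz(n,u,v,z,p=None):
    c,d=ray(n,u,v,p);return c+d*(z-c[2])/d[2]
def proj(n,X,p=None):
    p=p or P(n);W=p["world_to_cam"];q=W[:3,:3]@np.array(X,float)+W[:3,3]
    return np.array([p["cx"]+p["fx"]*q[0]/-q[2],p["cy"]-p["fy"]*q[1]/-q[2]])
E
python3 - <<'E'
import cv2
t=cv2.imread("pics/top0.png");s=cv2.imread("pics/scene0.png")
cv2.imwrite("pics/t_a.png",cv2.resize(t[125:250,180:380],None,fx=4,fy=4,interpolation=cv2.INTER_CUBIC))
cv2.imwrite("pics/t_b.png",cv2.resize(t[140:250,95:270],None,fx=4.5,fy=4.5,interpolation=cv2.INTER_CUBIC))
cv2.imwrite("pics/s_a.png",cv2.resize(s[110:260,120:330],None,fx=3.8,fy=3.8,interpolation=cv2.INTER_CUBIC))
E
```

```text
(no output)
```

View pics/t_a.png

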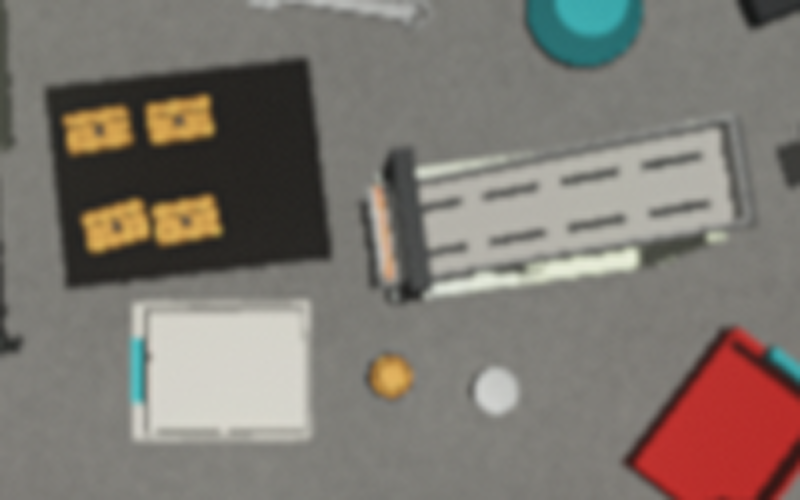

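View pics/t_b.png

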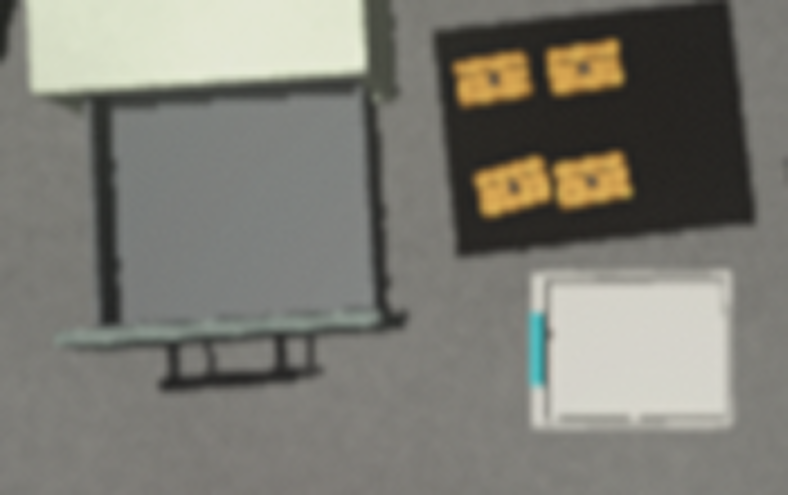

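View pics/s_a.png

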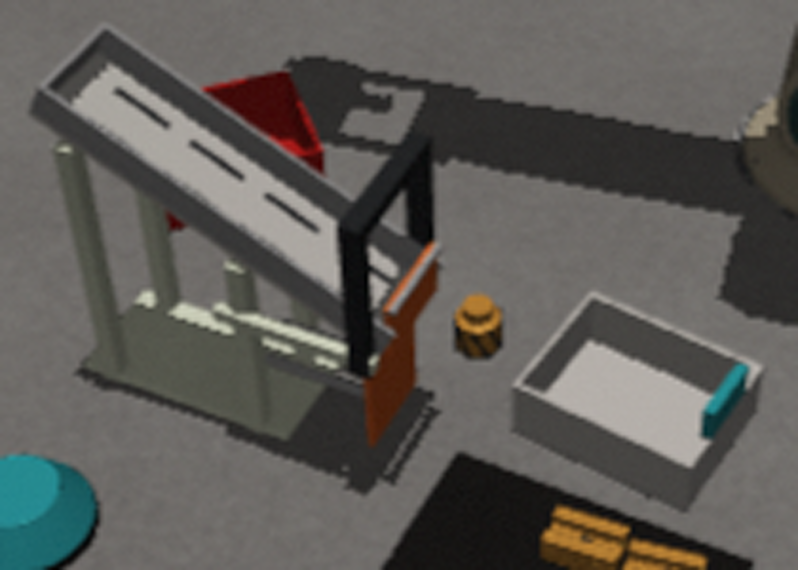

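Run:
```python
from h import *
t=cv2.imread("pics/top0.png");s=cv2.imread("pics/scene0.png")
hsv=cv2.cvtColor(t,cv2.COLOR_BGR2HSV)
m=cv2.inRange(hsv,(10,110,90),(25,255,255))
big=cv2.resize(m[140:250,180:300],None,fx=6,fy=6,interpolation=cv2.INTER_CUBIC);big=(big>127).astype('uint8')
big=cv2.morphologyEx(big,cv2.MORPH_CLOSE,np.ones((5,5)))
for c in cv2.findContours(big,0,2)[0]:
    if cv2.contourArea(c)<500: continue
    (x,y),wh,a=cv2.minAreaRect(c)
    box=cv2.boxPoints(((x,y),wh,a))/6+[180,140]
    w=np.array([onz("top",u,v,29)[:2] for u,v in box])
    e1=w[1]-w[0];e2=w[2]-w[1];L=e1 if np.hypot(*e1)>np.hypot(*e2) else e2
    print("gold",(x/6+180,y/6+140),w.mean(0).round(1),np.hypot(*e1).round(),np.hypot(*e2).round(),np.degrees(np.arctan2(L[1],L[0])).round(1))
# teal
m=cv2.inRange(hsv,(80,100,80),(100,255,255))
for c in cv2.findContours(m,0,2)[0]:
    if cv2.contourArea(c)<20: continue
    (x,y),wh,a=cv2.minAreaRect(c);print("teal",x,y,wh,a,onz("top",x,y,85)[:2].round(1))
f=lambda a,b,k,ox,oy,z:onz("top",a/k+ox,b/k+oy,z).round(1)
print("tray corners z55",[f(a,b,4,180,125,55)[:2] for a,b in[(133,300),(311,300),(311,440),(133,440)]])
print("frame top",[f(a,b,4,180,125,278)[:2] for a,b in[(388,152),(412,150),(428,293),(403,298)]])
print("chute rails: near", "far end z~308",[f(a,b,4,180,125,307)[:2] for a,b in[(738,115),(755,225)]])
print("floor far z280",[f(a,b,4,180,125,280)[:2] for a,b in[(722,120),(736,218)]])
print("drawer panel top",[f(a,b,4.5,95,140,131)[:2] for a,b in[(55,345),(405,320)]], "handle",[f(a,b,4.5,95,140,105)[:2] for a,b in[(162,385),(320,372)]])
print("cabinet front top",[f(a,b,4.5,95,140,150)[:2] for a,b in[(30,93),(368,75)]])
```

```text
gold (277.6666768391927, 219.1666717529297) [ 408.7 -164.7] 38.0 40.0 -133.8
gold (217.8502985636393, 180.42108917236328) [551.6  66.9] 137.0 52.0 -84.7
gold (204.4031524658203, 157.3355852762858) [639.4 121. ] 69.0 46.0 -78.9
gold (224.7541707356771, 154.80630238850912) [651.2  43.3] 68.0 46.0 -80.0
teal 173.50001525878906 281.0 (2.4806947708129883, 14.263994216918945) 7.125016689300537 [176.5 211.8]
teal 378.56005859375 217.42002868652344 (15.800002098083496, 3.200000286102295) 36.86989974975586 [ 422.3 -533.6]
teal 214.0 217.0 (14.0, 2.0) 90.0 [410.3  73. ]
teal 325.5 126.5 (27.0, 27.0) 90.0 [ 758.3 -333.7]
tray corners z55 [array([474.5,  80.1]), array([478.4, -86.6]), array([347.6, -89.4]), array([344. ,  76.2])]
frame top [array([ 584.7, -140.4]), array([ 586.8, -159.8]), array([ 471.3, -174.6]), array([ 466.9, -154.6])]
chute rails: near far end z~308 [array([ 616.9, -416.4]), array([ 529.2, -430. ])]
floor far z280 [array([ 617.5, -411.2]), array([ 537.8, -422.7])]
drawer panel top [array([402.1, 444.6]), array([427.8, 172.4])] handle [array([372.6, 367.3]), array([385.7, 242.5])]
cabinet front top [array([597.6, 467.2]), array([618.7, 205.1])]
```

```bash
cat > w.py <<'E'
import sys
from h import *
# target x y z yaw(deg of tool y), optional mm per call
x,y,z,yaw=map(float,sys.argv[1:5]); step=float(sys.argv[5]) if len(sys.argv)>5 else 205
o=arm.get_obs();p=o["position"];R=o["tool_rot"];y0=np.degrees(np.arctan2(R[1,1],R[0,1]))
d=np.array([x,y,z])-p;dy=(yaw-y0+180)%360-180
n=max(1,int(np.ceil(max(np.linalg.norm(d)/step,abs(dy)/35.5))))
print("now",p.round(1),"yaw",y0.round(1),"gap",o["finger_gap"].round(1),"t",o["time"].round(2),"q6",o["joint_positions"][5].round(2),"F",o["contact_force"].round(1))
for i in range(n):
    a=np.radians(y0+dy*i/n);Y=np.array([np.cos(a),np.sin(a)]);X=np.array([-np.sin(a)*1,np.cos(a)])
    # tool z down: X = Y x Z
    X=np.array([Y[1]*-1-0,0+Y[0]*1])
    print("row: %.1f %.1f %.1f %.1f"%(X@d[:2]/n,Y@d[:2]/n,-d[2]/n,-dy/n))
E
python3 w.py 540 20 250 10
python3 - <<'E'
from h import *
o=arm.get_obs();W=P("wrist")["world_to_cam"];c=-W[:3,:3].T@W[:3,3]
print("cam in tool",o["tool_rot"].T@(c-o["position"]), o["tool_rot"][:,0])
E
```

```text
cam in tool [ 7.97765096e+01 -1.76697610e-02 -1.43452813e+02] [9.23452562e-01 3.83712596e-01 9.57216805e-05]Traceback (most recent call last):
  File "w.py", line 8, in <module>
    print("now",p.round(1),"yaw",y0.round(1),"gap",o["finger_gap"].round(1),"t",o["time"].round(2),"q6",o["joint_positions"][5].round(2),"F",o["contact_force"].round(1))
                                                   ^^^^^^^^^^^^^^^^^^^^^
AttributeError: 'float' object has no attribute 'round'
```

```bash
sed -i 's/o\["finger_gap"\].round(1)/round(float(o["finger_gap"]),1)/;s/o\["time"\].round(2)/round(float(o["time"]),2)/' w.py; python3 w.py 590 110 250 10
```

```text
now [ 201.4 -484.6  230.7] yaw -67.4 gap 85.6 t 0.15 q6 -0.07 F [-0.1 -0.3 -0.7]
row: 146.8 -100.0 -4.8 -19.4
row: 171.6 -45.7 -4.8 -19.4
row: 177.0 13.8 -4.8 -19.4
row: 162.5 71.7 -4.8 -19.4
```

```bash
python3 w.py 380 20 250 10
```

```text
now [ 201.4 -484.6  230.7] yaw -67.4 gap 85.6 t 0.15 q6 -0.07 F [-0.1 -0.3 -0.7]
row: 119.5 -132.5 -6.4 -25.8
row: 165.3 -67.2 -6.4 -25.8
row: 178.1 11.5 -6.4 -25.8
```

```bash
python3 -m handwheel '24 -26 -2 -6;48 -53 -3 -12;72 -80 -4 -18;95 -106 -5 -24;119 -132 -6 -26'; python3 -m handwheel '33 -13 -2 -6;66 -27 -3 -12;99 -40 -4 -18;132 -54 -5 -24;165 -67 -6 -26';python3 -m handwheel '36 3 -2 -6;72 5 -3 -12;108 8 -4 -18;144 10 -5 -24;178 11 -6 -26'; python3 w.py 590 110 260 10
```

```text
time: 0.57
position: [260.7, -315.7, 237.0]
tool_rot: [[0.658, 0.753, -0.0], [0.753, -0.658, 0.0], [0.0, -0.0, -1.0]]
contact_force: [-0.0, 0.0, 0.3]
finger_gap: 85.2
time: 0.98
position: [319.6, -147.5, 243.3]
tool_rot: [[0.261, 0.965, 0.0], [0.965, -0.261, -0.0], [-0.0, 0.0, -1.0]]
contact_force: [0.6, -0.4, 0.1]
finger_gap: 85.3
time: 1.4
position: [377.8, 21.4, 249.3]
tool_rot: [[-0.189, 0.982, 0.0], [0.982, 0.189, -0.0], [-0.0, 0.0, -1.0]]
contact_force: [0.7, -0.6, 0.3]
finger_gap: 85.1
now [377.8  21.4 249.3] yaw 10.9 gap 85.1 t 1.4 q6 -0.23 F [ 0.7 -0.6  0.3]
row: 23.4 112.6 -5.4 0.4
row: 24.3 112.4 -5.4 0.4
```

Very accurate tracking. Over to the blocks.

```bash
python3 -m handwheel '10 40 -2 0;18 80 -4 0;28 120 -5 1;38 160 -7 1;48 200 -10 1'; python3 -m handwheel '0 25 0 0;0 25 0 0'
python3 - <<'E'
from h import *
cv2.imwrite("pics/w1.png",arm.camera("wrist"));print(arm.get_obs()["position"])
E
```

```text
time: 1.82
position: [566.9, 104.5, 258.4]
tool_rot: [[-0.166, 0.986, -0.001], [0.986, 0.166, -0.0], [-0.0, -0.001, -1.0]]
contact_force: [0.6, -0.8, 0.9]
finger_gap: 85.5
time: 1.98
position: [592.7, 108.5, 255.6]
tool_rot: [[-0.167, 0.986, -0.004], [0.986, 0.167, -0.001], [0.0, -0.004, -1.0]]
contact_force: [-1.7, -0.8, -1.3]
finger_gap: 85.6
[591.1090038  107.92676691 256.52462543]
```

View pics/w1.png

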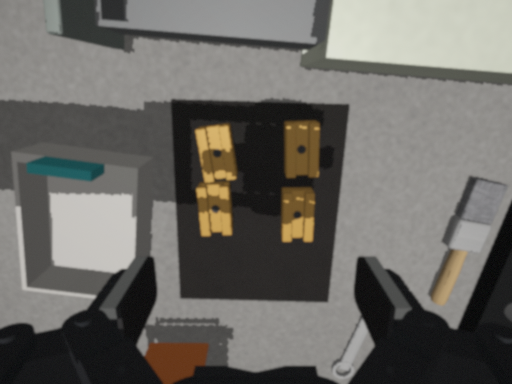

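```bash
cat > blk.py <<'E'
from h import *
import sys
def blocks(img,p,zt=22):
    hsv=cv2.cvtColor(img,cv2.COLOR_BGR2HSV)
    m=cv2.inRange(hsv,(10,100,60),(28,255,255))
    out=[]
    for c in cv2.findContours(m,0,2)[0]:
        if cv2.contourArea(c)<400: continue
        mk=np.zeros(m.shape,'uint8');cv2.drawContours(mk,[c],-1,255,-1)
        # hole: dark pixels inside contour
        g=cv2.cvtColor(img,cv2.COLOR_BGR2GRAY);mk2=cv2.erode(mk,np.ones((9,9)))
        (x,y),wh,a=cv2.minAreaRect(c)
        box=np.array([onz("wrist",u,v,zt,p)[:2] for u,v in cv2.boxPoints(((x,y),wh,a))])
        e1=box[1]-box[0];e2=box[2]-box[1];L=e1 if np.hypot(*e1)>np.hypot(*e2) else e2
        g=np.where(mk2>0,g,255);d=(g<60).astype('uint8')
        n,l,s,cc=cv2.connectedComponentsWithStats(d)
        h=[(onz("wrist",*cc[i],18,p)[:2].round(1),s[i,4]) for i in range(1,n) if s[i,4]>=4]
        ang=np.degrees(np.arctan2(L[1],L[0]))%180
        print((round(x),round(y)),"rect",box.mean(0).round(1),"len",np.hypot(*e1).round(),np.hypot(*e2).round(),"ang",ang.round(1),"jaw yaw",(ang-90).round(1),"holes",h)
if __name__=="__main__":
    p=P("wrist");im=arm.camera("wrist")
    if len(sys.argv)>1: cv2.imwrite(sys.argv[1],im)
    blocks(im,p)
E
python3 blk.py; python3 w.py 550 35 200 10
```

```text
(178, 362) rect [ 533.7 -198.1] len 85.0 71.0 ang 9.8 jaw yaw -80.2 holes []
(299, 214) rect [653.9  45.2] len 39.0 70.0 ang 102.8 jaw yaw 12.8 holes [(array([653. ,  45.6]), np.int32(34))]
(217, 179) rect [553.4  69.5] len 45.0 135.0 ang 99.7 jaw yaw 9.7 holes [(array([549.3, 102.7]), np.int32(38)), (array([559.8,  72.4]), np.int32(9)), (array([556. ,  37.5]), np.int32(23))]
(304, 148) rect [642.5 123.2] len 38.0 64.0 ang 103.0 jaw yaw 13.0 holes [(array([641.8, 123.2]), np.int32(49))]
now [590.2 107.5 257.7] yaw 9.6 gap 85.0 t 2.08 q6 -0.05 F [-0.5 -0.8 -0.1]
row: -64.8 -51.7 57.7 -0.4
```

Run:
```python
from h import *
im=cv2.imread("pics/w1.png");p=P("wrist")
hsv=cv2.cvtColor(im,cv2.COLOR_BGR2HSV);m=cv2.inRange(hsv,(10,100,60),(28,255,255))
for nm,(y0,y1) in dict(C1=(115,181),C2=(185,245),C3=(185,245),C4=(110,181)).items():
    x0,x1=(185,245) if nm in("C1","C2") else (270,330)
    k=np.zeros_like(m);k[y0:y1,x0:x1]=m[y0:y1,x0:x1]
    k=cv2.morphologyEx(k,cv2.MORPH_OPEN,np.ones((5,5)))
    c=max(cv2.findContours(k,0,2)[0],key=cv2.contourArea)
    r=cv2.minAreaRect(c);b=np.array([onz("wrist",u,v,26,p)[:2] for u,v in cv2.boxPoints(r)])
    e1=b[1]-b[0];e2=b[2]-b[1];L=e1 if np.hypot(*e1)>np.hypot(*e2) else e2
    print(nm,b.mean(0).round(1),np.hypot(*e1).round(),np.hypot(*e2).round(),"jaw",(np.degrees(np.arctan2(L[1],L[0]))%180-90).round(1))
cv2.imwrite("pics/w1c.png",cv2.resize(im[110:250,180:340],None,fx=4,fy=4,interpolation=cv2.INTER_CUBIC))
```

```text
C1 [546.6 102.1] 40.0 66.0 jaw 16.9
C2 [553.7  34.2] 40.0 66.0 jaw 12.4
C3 [651.1  45.4] 70.0 39.0 jaw 8.9
C4 [639.9 123. ] 39.0 64.0 jaw 12.9
```

View pics/w1c.png

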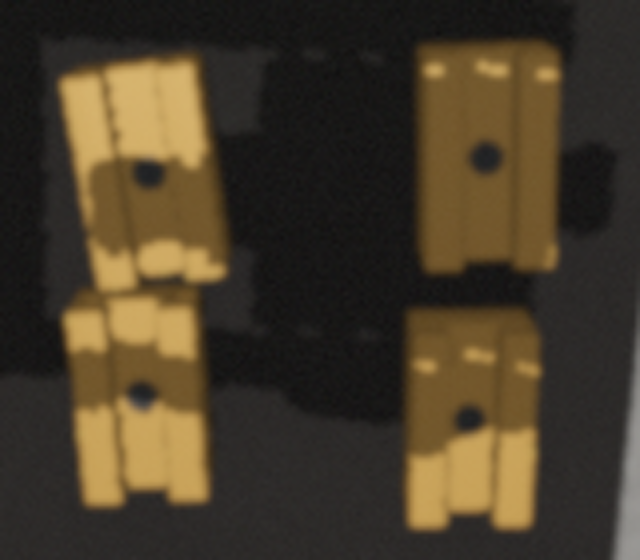

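```bash
python3 w.py 556 37.5 60 12
```

```text
now [590.2 107.5 257.7] yaw 9.6 gap 85.0 t 2.08 q6 -0.05 F [-0.5 -0.8 -0.1]
row: -31.7 -22.7 98.8 -1.2
row: -31.2 -23.4 98.8 -1.2
```

```bash
python3 -m handwheel '-16 -11 38 -1;-32 -23 76 -2;-48 -34 114 -2;-63 -45 152 -2;-63 -45 190 -2'; python3 -m handwheel '0 0 10 0;0 0 10 0'; python3 blk.py pics/w2.png; python3 w.py 556 37.5 9 12
```

```text
time: 2.5
position: [554.9, 35.3, 69.6]
tool_rot: [[-0.198, 0.98, 0.003], [0.98, 0.198, -0.001], [-0.001, 0.003, -1.0]]
contact_force: [0.3, 0.1, 0.1]
finger_gap: 85.3
time: 2.67
position: [553.6, 37.6, 56.9]
tool_rot: [[-0.2, 0.98, -0.006], [0.98, 0.2, 0.0], [0.001, -0.006, -1.0]]
contact_force: [-0.1, 0.2, 0.2]
finger_gap: 85.2
(425, 241) rect [651.   47.7] len 67.0 49.0 ang 95.7 jaw yaw 5.7 holes []
(459, 103) rect [641.2 123.1] len 67.0 48.0 ang 101.5 jaw yaw 11.5 holes []
(269, 162) rect [554.6  68.9] len 136.0 42.0 ang 97.5 jaw yaw 7.5 holes [(array([550.5, 100.8]), np.int32(57)), (array([556.3,  36.2]), np.int32(165))]
now [555.8  37.9  60. ] yaw 11.6 gap 85.5 t 2.72 q6 -0.2 F [-0.5  0.4  0.9]
row: -0.4 0.1 51.0 -0.4
```

View pics/w2.png

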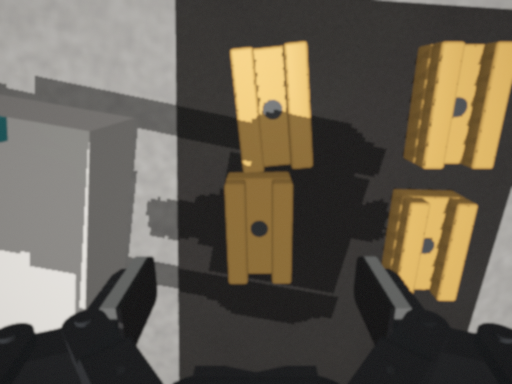

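```bash
python3 -m handwheel '0 -1 30 0;0 -1 45 0;0 -1 53 0;0 -1 53 0'; python3 -m handwheel '0 0 0 0;0 0 0 0;0 0 0 0;0 0 0 0;0 0 0 0' 1 40; python3 -m handwheel '0 0 0 0;0 0 0 0;0 0 0 0';  python3 -m handwheel '0 0 -20 0;0 0 -50 0;0 0 -90 0;0 0 -130 0'; python3 w.py 500 30 330 -20
```

```text
time: 3.05
position: [555.9, 38.0, 7.3]
tool_rot: [[-0.201, 0.98, 0.001], [0.98, 0.201, -0.0], [-0.0, 0.001, -1.0]]
contact_force: [-0.8, 1.0, -0.4]
finger_gap: 85.5
time: 3.47
position: [556.2, 37.6, 7.6]
tool_rot: [[-0.2, 0.98, 0.002], [0.98, 0.2, -0.0], [-0.001, 0.002, -1.0]]
contact_force: [-0.4, -0.2, 5.1]
finger_gap: 35.4
time: 3.72
position: [556.1, 37.6, 7.6]
tool_rot: [[-0.2, 0.98, 0.002], [0.98, 0.2, -0.0], [-0.0, 0.002, -1.0]]
contact_force: [-0.0, 0.2, 5.9]
finger_gap: 34.9
time: 4.05
position: [554.2, 37.6, 136.7]
tool_rot: [[-0.2, 0.98, -0.003], [0.98, 0.2, -0.0], [0.001, -0.003, -1.0]]
contact_force: [0.7, 0.1, 0.1]
finger_gap: 35.2
now [554.2  37.6 136.7] yaw 11.6 gap 35.2 t 4.05 q6 -0.2 F [0.7 0.1 0.1]
row: 3.4 -54.6 -193.3 31.6
```

```bash
python3 -m handwheel '0 -14 -40 7;1 -28 -80 14;2 -41 -120 21;3 -55 -160 28;3 -55 -200 32'; python3 w.py 562 -371 335 -81
```

```text
time: 4.47
position: [498.7, 29.4, 337.4]
tool_rot: [[0.355, 0.935, -0.001], [0.935, -0.355, -0.0], [-0.0, -0.001, -1.0]]
contact_force: [1.3, -0.7, -0.8]
finger_gap: 35.3
now [498.7  29.4 337.4] yaw -20.8 gap 35.3 t 4.47 q6 0.35 F [ 1.3 -0.7 -0.8]
row: -175.9 100.7 1.2 30.1
row: -101.7 175.3 1.2 30.1
```

```bash
python3 -m handwheel '-35 20 0 6;-70 40 0 12;-105 60 0 18;-140 80 0 24;-175 100 1 30'; python3 -m handwheel '-20 35 0 6;-40 70 0 12;-60 105 0 18;-80 140 0 24;-100 170 1 30'; python3 -m handwheel '0 0 0 0;0 0 0 0'
python3 - <<'E'
from h import *
print(arm.get_obs()["position"]);cv2.imwrite("pics/w3.png",arm.camera("wrist"))
np.save("w3.npy",P("wrist")["world_to_cam"])
E
```

```text
time: 4.88
position: [533.2, -171.2, 334.6]
tool_rot: [[0.774, 0.633, -0.0], [0.633, -0.774, -0.0], [-0.0, 0.0, -1.0]]
contact_force: [1.1, -0.6, -0.9]
finger_gap: 35.2
time: 5.3
position: [564.4, -366.4, 332.8]
tool_rot: [[0.987, 0.16, -0.001], [0.16, -0.987, 0.0], [-0.001, -0.0, -1.0]]
contact_force: [0.7, 0.6, -0.5]
finger_gap: 35.1
time: 5.47
position: [564.1, -366.1, 330.5]
tool_rot: [[0.987, 0.163, -0.004], [0.163, -0.987, 0.003], [-0.003, -0.003, -1.0]]
contact_force: [-0.3, 0.3, -1.1]
finger_gap: 35.2
[ 564.108924   -366.13393355  330.48553177]
```

View pics/w3.png

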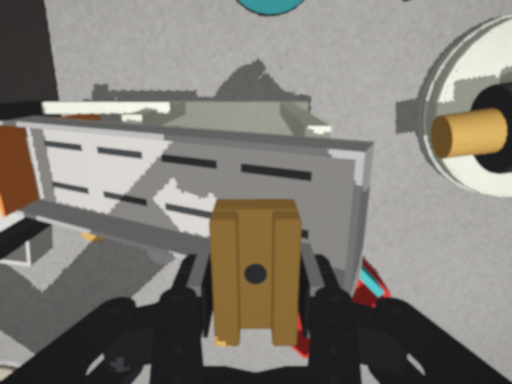

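Run:
```python
import cv2
t=cv2.imread("pics/w3.png")
cv2.imwrite("pics/w3c.png",cv2.resize(t[95:290,0:400],None,fx=2,fy=2.0,interpolation=cv2.INTER_CUBIC))
```

```text
(no output)
```

View pics/w3c.png

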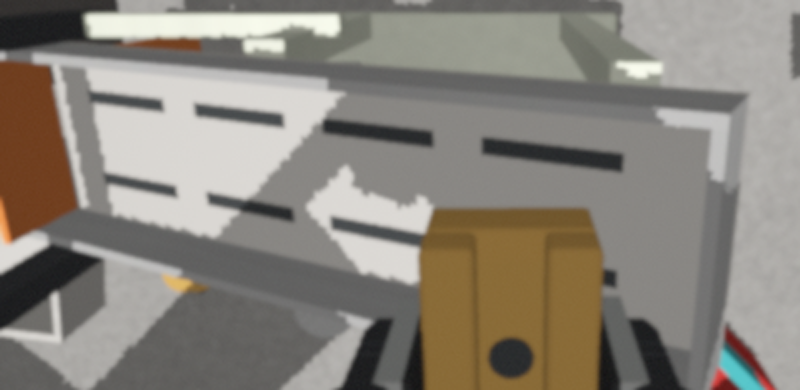

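```bash
cat > ch.py <<'E'
from h import *
from scipy.optimize import least_squares
p=P("wrist");p["world_to_cam"]=np.load("w3.npy")
tn=np.tan(np.radians(26))
def floorpt(u,v,q,h=0):
    ox,oy,a=q;ux=np.array([np.cos(a),np.sin(a)]);c,d=ray("wrist",u,v,p)
    # z=140+h/cos26+tn*((X-o).u)
    k=(140+h/np.cos(np.radians(26))+tn*((c[:2]-[ox,oy])@ux)-c[2])/(d[2]-tn*(d[:2]@ux))
    X=c+k*d;r=X[:2]-[ox,oy];return r@ux,r@np.array([-ux[1],ux[0]]),X
U=[(46,143.5),(311,176.5)];L=[(52.5,184),(145,203),(165,206),(307,235)];F=[(353,160),(345,272)]
def res(q):
    a=[floorpt(u,v,q[:3])[1]-q[3] for u,v in U];b=[floorpt(u,v,q[:3])[1]+q[3] for u,v in L]
    f=[floorpt(u,v,q[:3])[0]-287.6 for u,v in F];return a+b+f
s=least_squares(res,[527,-150,np.radians(-81),20]);q=s.x
print(q[:2].round(1),np.degrees(q[2]).round(2),q[3].round(1),s.fun.round(1))
for u,v in [(40,199),(40,126),(26,112),(17,215),(374,142.5)]: print((u,v),np.array(floorpt(u,v,q[:3])[:2]).round(1),"rail",np.array(floorpt(u,v,q[:3],30)[:2]).round(1))
ux=np.array([np.cos(q[2]),np.sin(q[2])]);print("load",q[:2]+229.2*ux)
for l in(-40,40): print("top cam far floor corner",proj("top",[*(q[:2]+287.6*ux+l*np.array([-ux[1],ux[0]])),280.3]))
E
python3 ch.py
```

```text
[ 529.8 -137. ] -80.6 19.9 [ 0.  -0.   0.2 -0.4  0.4 -0.2 -0.7  0.7]
(40, 199) [ 11.3 -39. ] rail [ 44.  -21.6]
(40, 126) [31.5 35.8] rail [61.2 42. ]
(26, 112) [16.3 47.8] rail [48.3 52.1]
(17, 215) [-31.4 -65. ] rail [  7.8 -43.8]
(374, 142.5) [296.4  43.9] rail [286.5  48.9]
load [ 567.18439844 -363.08877612]
top cam far floor corner [365.40950243 179.68918549]
top cam far floor corner [361.44180172 155.42026103]
```

```bash
python3 w.py 567 -363 279 -80.6
```

```text
now [ 564.4 -364.6  332.1] yaw -80.5 gap 35.3 t 5.52 q6 0.78 F [ 0.7  0.5 -0.7]
row: 2.8 -1.2 53.1 0.1
```

```bash
python3 -m handwheel '3 -1 25 0;3 -1 45 0;3 -1 53 0;3 -1 53 0'; python3 -m handwheel '0 0 0 0;0 0 0 0;0 0 0 0' 0.35; python3 -m handwheel '0 0 -20 0;0 0 -50 0;0 0 -60 0' 0.2;  python3 - <<'E'
from h import *
print(arm.get_obs()["position"]);cv2.imwrite("pics/w4.png",arm.camera("wrist"))
E
python3 w.py 500 30 330 -20
```

```text
time: 5.85
position: [567.0, -361.0, 278.7]
tool_rot: [[0.986, 0.168, -0.003], [0.168, -0.986, 0.002], [-0.003, -0.003, -1.0]]
contact_force: [-0.5, -0.1, -1.3]
finger_gap: 35.6
time: 6.1
position: [567.7, -362.6, 283.0]
tool_rot: [[0.986, 0.167, 0.003], [0.167, -0.986, -0.002], [0.003, 0.003, -1.0]]
contact_force: [0.5, -0.3, 0.3]
finger_gap: 55.6
time: 6.35
position: [567.4, -362.7, 346.5]
tool_rot: [[0.986, 0.166, 0.006], [0.166, -0.986, -0.004], [0.005, 0.005, -1.0]]
contact_force: [-0.3, 0.2, 1.9]
finger_gap: 68.2
[ 567.43291845 -362.70407692  346.50605472]
now [ 567.7 -362.9  347.8] yaw -80.4 gap 68.1 t 6.4 q6 0.78 F [-0.8  0.3  1.5]
row: -0.7 -199.3 8.9 -30.2
row: 99.7 -172.6 8.9 -30.2
```

View pics/w4.png

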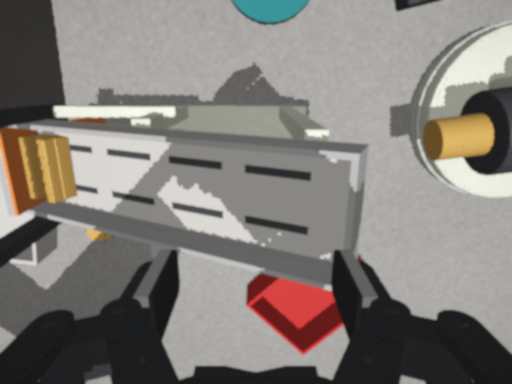

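```bash
python3 w.py 640 46 200 10
```

```text
now [ 567.7 -362.9  347.8] yaw -80.4 gap 68.1 t 6.4 q6 0.78 F [-0.8  0.3  1.5]
row: 46.4 -130.4 49.3 -30.1
row: 105.6 -89.4 49.3 -30.1
row: 136.3 -24.3 49.3 -30.1
```

```bash
python3 -m handwheel '9 -26 0 -6;18 -52 0 -12;27 -78 0 -18;36 -104 0 -24;46 -130 0 -30' 0; python3 -m handwheel '21 -18 0 -6;42 -36 0 -12;63 -54 0 -18;84 -72 0 -24;106 -89 10 -30'; python3 -m handwheel '27 -5 28 -6;54 -10 56 -12;81 -14 84 -18;108 -19 112 -24;136 -24 138 -30'; python3 blk.py pics/w5.png;python3 w.py 653 46 60 11
```

```text
time: 6.82
position: [591.1, -225.6, 340.8]
tool_rot: [[0.768, 0.641, 0.001], [0.641, -0.768, -0.0], [0.0, 0.001, -1.0]]
contact_force: [0.2, -0.3, 1.1]
finger_gap: 85.1
time: 7.23
position: [616.4, -89.4, 333.0]
tool_rot: [[0.344, 0.939, 0.005], [0.939, -0.344, -0.001], [0.001, 0.005, -1.0]]
contact_force: [0.6, -1.5, 0.0]
finger_gap: 85.4
time: 7.65
position: [640.9, 46.4, 191.0]
tool_rot: [[-0.171, 0.985, 0.0], [0.985, 0.171, -0.0], [-0.0, 0.0, -1.0]]
contact_force: [0.5, 1.1, 0.4]
finger_gap: 85.0
(147, 347) rect [ 557.2 -176.3] len 47.0 25.0 ang 78.2 jaw yaw -11.8 holes []
(14, 311) rect [ 412.1 -153.9] len 56.0 28.0 ang 75.4 jaw yaw -14.6 holes []
(268, 171) rect [653.9  45.4] len 67.0 38.0 ang 99.5 jaw yaw 9.5 holes [(array([653.2,  45.4]), np.int32(36))]
(162, 88) rect [549.2 103.2] len 43.0 64.0 ang 107.2 jaw yaw 17.2 holes []
(270, 84) rect [641.6 123.2] len 38.0 64.0 ang 101.8 jaw yaw 11.8 holes []
now [639.3  51.6 184.2] yaw 10.5 gap 85.3 t 7.7 q6 -0.16 F [-0.8  3.3 -5.3]
row: -8.0 12.5 124.2 -0.5
```

View pics/w5.png

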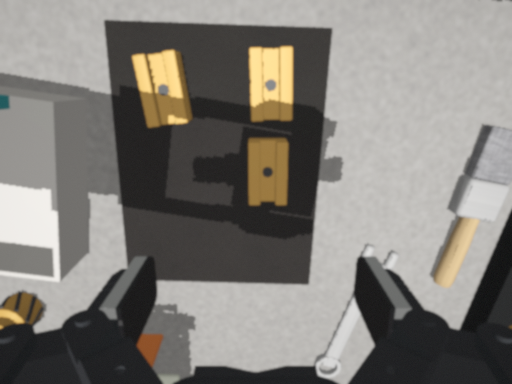

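```bash
python3 -m handwheel '0 0 0 0;0 0 0 0' >/dev/null;python3 w.py 653 45.5 12 9.8
```

```text
now [641.1  45.2 192.7] yaw 9.5 gap 85.4 t 7.87 q6 -0.15 F [ 0.  -0.7  0.6]
row: -1.7 11.8 180.7 -0.3
```

```bash
python3 -m handwheel '-1 6 40 0;-2 12 80 0;-2 12 120 0;-2 12 150 0;-2 12 170 0';python3 -m handwheel '0 0 7 0;0 0 12 0;0 0 12 0;0 0 12 0'; python3 -m handwheel '0 0 0 0;0 0 0 0;0 0 0 0;0 0 0 0;0 0 0 0' 1 40; python3 -m handwheel '0 0 0 0;0 0 0 0'; python3 -m handwheel '0 0 -20 0;0 0 -60 0;0 0 -100 0;0 0 -140 0;0 0 -180 0'; python3 -m handwheel '0 0 -40 6;0 0 -80 12;0 0 -120 18;0 0 -145 24;0 0 -145 30'; python3 w.py 567 -363 335 -80.6
```

```text
time: 8.28
position: [652.7, 43.4, 20.4]
tool_rot: [[-0.163, 0.987, -0.002], [0.987, 0.163, -0.0], [-0.0, -0.002, -1.0]]
contact_force: [0.1, -0.6, -0.3]
finger_gap: 85.4
time: 8.62
position: [654.8, 44.7, 13.2]
tool_rot: [[-0.165, 0.986, 0.004], [0.986, 0.165, -0.0], [-0.001, 0.004, -1.0]]
contact_force: [1.0, 0.2, -0.1]
finger_gap: 85.4
time: 9.03
position: [653.8, 45.2, 11.4]
tool_rot: [[-0.166, 0.986, 0.001], [0.986, 0.166, -0.0], [-0.0, 0.001, -1.0]]
contact_force: [-1.4, 0.1, -0.7]
finger_gap: 35.2
time: 9.2
position: [653.7, 45.2, 11.3]
tool_rot: [[-0.166, 0.986, 0.001], [0.986, 0.166, -0.0], [-0.0, 0.001, -1.0]]
contact_force: [0.4, 0.9, 3.9]
finger_gap: 35.2
time: 9.62
position: [652.7, 45.1, 191.7]
tool_rot: [[-0.166, 0.986, -0.001], [0.986, 0.166, -0.0], [0.0, -0.001, -1.0]]
contact_force: [1.8, 0.7, -0.8]
finger_gap: 35.1
time: 10.03
position: [653.9, 45.2, 343.3]
tool_rot: [[0.354, 0.935, 0.011], [0.935, -0.354, 0.0], [0.004, 0.011, -1.0]]
contact_force: [-0.3, -0.3, -0.0]
finger_gap: 34.9
now [653.9  45.2 343.3] yaw -20.7 gap 34.9 t 10.03 q6 0.37 F [-0.3 -0.3 -0. ]
row: -137.5 21.1 2.8 20.0
row: -122.1 66.7 2.8 20.0
row: -92.0 104.4 2.8 20.0
```

```bash
python3 -m handwheel '-34 5 1 6;-69 10 1 12;-103 16 2 18;-137 21 3 20'; python3 -m handwheel '-30 17 1 6;-61 33 1 12;-92 50 2 18;-122 67 3 20'; python3 -m handwheel '-23 26 1 6;-46 52 1 12;-69 78 2 18;-92 104 3 20;-92 104 3 20';python3 -m handwheel '0 0 0 0'; python3 w.py 567 -363 280 -80.6
```

```text
time: 10.37
position: [624.6, -91.8, 331.7]
tool_rot: [[0.652, 0.758, -0.001], [0.758, -0.652, 0.0], [-0.001, -0.001, -1.0]]
contact_force: [0.2, -0.4, -0.5]
finger_gap: 35.4
time: 10.7
position: [596.2, -228.5, 328.9]
tool_rot: [[0.872, 0.489, -0.001], [0.489, -0.872, 0.0], [-0.001, -0.001, -1.0]]
contact_force: [0.5, -0.9, -0.3]
finger_gap: 35.0
time: 11.12
position: [565.6, -368.7, 323.9]
tool_rot: [[0.988, 0.157, -0.004], [0.157, -0.988, 0.0], [-0.004, -0.001, -1.0]]
contact_force: [0.4, -0.3, -1.6]
finger_gap: 35.2
time: 11.2
position: [567.4, -364.6, 324.8]
tool_rot: [[0.987, 0.163, -0.002], [0.163, -0.987, 0.002], [-0.002, -0.002, -1.0]]
contact_force: [0.2, 0.2, -0.3]
finger_gap: 35.1
now [ 567.4 -364.6  324.8] yaw -80.6 gap 35.1 t 11.2 q6 0.78 F [ 0.2  0.2 -0.3]
row: -0.1 -1.6 44.8 -0.0
```

```bash
python3 -m handwheel '0 -1 25 0;0 -1 40 0;0 -1 45 0;0 -1 45 0'; python3 -m handwheel '0 0 0 0;0 0 0 0;0 0 0 0' 0.35; python3 -m handwheel '0 0 -20 0;0 0 -50 0;0 0 -60 0' 0.2;  python3 - <<'E'
from h import *
cv2.imwrite("pics/w6.png",arm.camera("wrist"))
E
python3 w.py 630 123 192 11
```

```text
time: 11.53
position: [568.1, -360.4, 279.6]
tool_rot: [[0.986, 0.168, -0.003], [0.168, -0.986, 0.002], [-0.003, -0.003, -1.0]]
contact_force: [0.7, -0.2, -1.0]
finger_gap: 35.1
time: 11.78
position: [568.6, -361.7, 283.5]
tool_rot: [[0.986, 0.167, 0.002], [0.167, -0.986, -0.002], [0.002, 0.002, -1.0]]
contact_force: [0.9, 0.3, 1.3]
finger_gap: 55.4
time: 12.03
position: [568.3, -361.7, 347.2]
tool_rot: [[0.986, 0.166, 0.006], [0.166, -0.986, -0.004], [0.005, 0.005, -1.0]]
contact_force: [0.6, -0.0, 0.4]
finger_gap: 68.6
now [ 568.5 -361.9  348.5] yaw -80.4 gap 68.1 t 12.08 q6 0.78 F [-0.2 -0.7  2.1]
row: 47.1 -156.0 52.2 -30.5
row: 119.7 -110.5 52.2 -30.5
row: 159.2 -34.6 52.2 -30.5
```

View pics/w6.png

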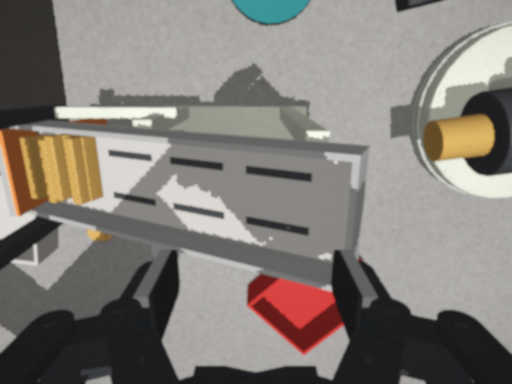

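Two blocks are stacked at the gate (px 22–100). Next C4.

```bash
python3 -m handwheel '9 -31 0 -6;18 -62 0 -12;27 -93 0 -18;36 -125 0 -24;47 -156 0 -30' 0; python3 -m handwheel '24 -22 0 -6;48 -44 0 -12;72 -66 0 -18;96 -88 0 -24;119 -110 10 -30'; python3 -m handwheel '32 -7 28 -6;64 -14 56 -12;95 -21 84 -18;127 -28 112 -24;159 -34 140 -30';python3 -m handwheel '0 0 0 0;0 0 0 0'; python3 blk.py pics/w7.png;python3 w.py 642 123.2 12 11
```

```text
time: 12.5
position: [588.3, -198.6, 341.7]
tool_rot: [[0.768, 0.641, 0.001], [0.641, -0.768, -0.0], [0.0, 0.001, -1.0]]
contact_force: [0.4, -0.5, 0.5]
finger_gap: 85.2
time: 12.92
position: [610.6, -37.8, 333.6]
tool_rot: [[0.344, 0.939, 0.004], [0.939, -0.344, -0.001], [0.001, 0.004, -1.0]]
contact_force: [-1.0, -0.1, 0.8]
finger_gap: 85.4
time: 13.33
position: [632.9, 118.3, 194.4]
tool_rot: [[-0.171, 0.985, 0.001], [0.985, 0.171, 0.0], [-0.0, 0.001, -1.0]]
contact_force: [0.4, -0.7, -0.3]
finger_gap: 85.3
time: 13.5
position: [632.1, 118.3, 192.8]
tool_rot: [[-0.169, 0.986, -0.004], [0.986, 0.169, -0.001], [0.0, -0.004, -1.0]]
contact_force: [-0.0, -0.5, 0.6]
finger_gap: 85.7
(166, 170) rect [549.7 102.3] len 42.0 67.0 ang 107.4 jaw yaw 17.4 holes [(array([547.3, 102.4]), np.int32(32))]
(266, 164) rect [641.8 123.3] len 37.0 64.0 ang 101.4 jaw yaw 11.4 holes [(array([641.6, 123. ]), np.int32(69))]
now [633.  117.1 195.2] yaw 9.6 gap 85.4 t 13.55 q6 -0.04 F [-0.  -0.9  0.6]
row: 4.5 9.9 183.2 -1.4
```

```bash
python3 -m handwheel '2 5 40 -1;4 10 80 -1;4 10 120 -1;4 10 150 -1;4 10 170 -1';python3 -m handwheel '0 0 7 0;0 0 12 0;0 0 12 0;0 0 12 0'; python3 -m handwheel '0 0 0 0;0 0 0 0;0 0 0 0;0 0 0 0;0 0 0 0' 1 40; python3 -m handwheel '0 0 0 0;0 0 0 0'; python3 -m handwheel '0 0 -20 0;0 0 -60 0;0 0 -100 0;0 0 -140 0;0 0 -180 0'; python3 -m handwheel '0 0 -40 6;0 0 -80 12;0 0 -120 18;0 0 -145 24;0 0 -145 30'; python3 w.py 567 -363 335 -80.6
```

```text
time: 13.97
position: [641.7, 120.6, 23.2]
tool_rot: [[-0.181, 0.984, -0.002], [0.984, 0.181, -0.001], [-0.0, -0.002, -1.0]]
contact_force: [-0.6, -0.6, -0.2]
finger_gap: 85.1
time: 14.3
position: [643.8, 122.0, 16.2]
tool_rot: [[-0.183, 0.983, 0.004], [0.983, 0.183, 0.0], [-0.0, 0.004, -1.0]]
contact_force: [-0.5, -0.6, 0.5]
finger_gap: 85.6
time: 14.72
position: [642.7, 122.4, 14.4]
tool_rot: [[-0.183, 0.983, 0.001], [0.983, 0.183, 0.0], [-0.0, 0.001, -1.0]]
contact_force: [0.1, -0.2, -0.4]
finger_gap: 34.7
time: 14.88
position: [642.7, 122.4, 14.4]
tool_rot: [[-0.183, 0.983, 0.001], [0.983, 0.183, 0.0], [-0.0, 0.001, -1.0]]
contact_force: [-0.1, 0.8, 4.8]
finger_gap: 35.0
time: 15.3
position: [641.7, 122.3, 194.7]
tool_rot: [[-0.183, 0.983, -0.001], [0.983, 0.183, -0.0], [-0.0, -0.001, -1.0]]
contact_force: [0.7, -0.7, -0.7]
finger_gap: 34.8
time: 15.72
position: [642.9, 122.4, 346.3]
tool_rot: [[0.338, 0.941, 0.011], [0.941, -0.338, 0.001], [0.005, 0.01, -1.0]]
contact_force: [-0.8, -0.3, -0.3]
finger_gap: 34.9
now [642.9 122.4 346.3] yaw -19.7 gap 34.9 t 15.72 q6 0.48 F [-0.8 -0.3 -0.3]
row: -160.9 30.8 3.8 20.3
row: -140.2 84.7 3.8 20.3
row: -102.1 128.0 3.8 20.3
```

```bash
python3 -m handwheel '-40 8 1 6;-80 15 1 12;-120 23 2 18;-160 31 3 20'; python3 -m handwheel '-35 21 1 6;-70 42 1 12;-105 63 2 18;-140 85 3 20'; python3 -m handwheel '-25 32 1 6;-51 64 1 12;-76 96 2 18;-102 128 3 20;-102 128 3 20';python3 -m handwheel '0 0 0 0'; python3 w.py 567 -363 282 -80.6
```

```text
time: 16.05
position: [617.6, -40.3, 334.8]
tool_rot: [[0.639, 0.769, -0.001], [0.769, -0.639, -0.0], [-0.001, -0.001, -1.0]]
contact_force: [1.5, -0.8, -0.8]
finger_gap: 34.5
time: 16.38
position: [594.2, -202.7, 332.1]
tool_rot: [[0.864, 0.504, -0.001], [0.504, -0.864, 0.0], [-0.001, -0.001, -1.0]]
contact_force: [1.3, 0.0, -0.9]
finger_gap: 35.0
time: 16.8
position: [569.4, -370.2, 326.0]
tool_rot: [[0.985, 0.173, -0.005], [0.173, -0.985, 0.001], [-0.005, -0.002, -1.0]]
contact_force: [0.2, 0.2, -2.1]
finger_gap: 34.9
time: 16.88
position: [571.3, -365.4, 327.3]
tool_rot: [[0.984, 0.18, -0.003], [0.18, -0.984, 0.002], [-0.002, -0.002, -1.0]]
contact_force: [0.1, 0.2, -1.6]
finger_gap: 34.9
now [ 571.3 -365.4  327.3] yaw -79.6 gap 34.9 t 16.88 q6 0.77 F [ 0.1  0.2 -1.6]
row: -3.8 -3.1 45.3 1.0
```

```bash
python3 -m handwheel '-2 -1 25 1;-4 -3 40 1;-4 -3 45 1;-4 -3 45 1'; python3 -m handwheel '0 0 0 0;0 0 0 0;0 0 0 0' 0.35; python3 -m handwheel '0 0 -20 0;0 0 -50 0;0 0 -60 0' 0.2;  python3 - <<'E'
from h import *
cv2.imwrite("pics/w8.png",arm.camera("wrist"))
E
python3 w.py 545 102 192 15
```

```text
time: 17.22
position: [567.8, -359.3, 283.0]
tool_rot: [[0.986, 0.168, -0.003], [0.168, -0.986, 0.002], [-0.002, -0.002, -1.0]]
contact_force: [0.1, -0.7, -1.1]
finger_gap: 35.3
time: 17.47
position: [568.3, -360.8, 286.6]
tool_rot: [[0.986, 0.167, 0.003], [0.167, -0.986, -0.002], [0.002, 0.002, -1.0]]
contact_force: [-0.3, 0.7, -0.1]
finger_gap: 55.6
time: 17.72
position: [568.0, -360.8, 350.2]
tool_rot: [[0.986, 0.166, 0.006], [0.166, -0.986, -0.004], [0.005, 0.005, -1.0]]
contact_force: [0.1, -0.9, 1.2]
finger_gap: 68.1
now [ 568.2 -361.   351.5] yaw -80.4 gap 68.2 t 17.77 q6 0.78 F [0.  0.8 1.9]
row: 18.0 -153.5 53.2 -31.8
row: 96.2 -120.9 53.2 -31.8
row: 145.5 -52.0 53.2 -31.8
```

View pics/w8.png

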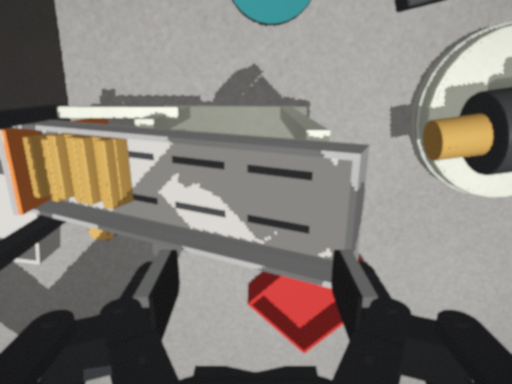

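Three in. Last one.

```bash
python3 -m handwheel '4 -31 0 -6;8 -61 0 -12;12 -92 0 -18;16 -123 0 -24;18 -153 0 -31' 0; python3 -m handwheel '19 -24 0 -6;38 -48 0 -12;58 -72 0 -18;77 -96 0 -24;96 -121 10 -31'; python3 -m handwheel '29 -10 28 -6;58 -21 56 -12;87 -31 84 -18;116 -42 112 -24;145 -52 140 -31';python3 -m handwheel '0 0 0 0;0 0 0 0'; python3 blk.py pics/w9.png;python3 w.py 549 102.3 12 16
```

```text
time: 18.18
position: [560.0, -205.4, 344.4]
tool_rot: [[0.756, 0.654, 0.0], [0.654, -0.756, 0.0], [0.0, 0.0, -1.0]]
contact_force: [-0.2, 0.3, -0.4]
finger_gap: 85.4
time: 18.6
position: [554.5, -51.2, 336.5]
tool_rot: [[0.311, 0.95, 0.004], [0.95, -0.311, -0.001], [0.001, 0.004, -1.0]]
contact_force: [0.3, 0.2, -0.2]
finger_gap: 85.1
time: 19.02
position: [550.4, 102.9, 193.4]
tool_rot: [[-0.223, 0.975, 0.001], [0.975, 0.223, 0.0], [-0.0, 0.001, -1.0]]
contact_force: [0.5, 0.7, 0.3]
finger_gap: 85.1
time: 19.18
position: [549.9, 102.5, 192.7]
tool_rot: [[-0.219, 0.976, -0.004], [0.976, 0.219, -0.001], [0.0, -0.004, -1.0]]
contact_force: [-1.3, -0.5, 0.3]
finger_gap: 85.1
(255, 167) rect [549.1 103.1] len 38.0 66.0 ang 108.0 jaw yaw 18.0 holes [(array([549.4, 103. ]), np.int32(55))]
now [550.9 101.4 194.7] yaw 12.5 gap 85.4 t 19.23 q6 -0.1 F [-0.  -0.8 -0.2]
row: 1.3 -1.6 182.7 -3.5
```

View pics/w9.png

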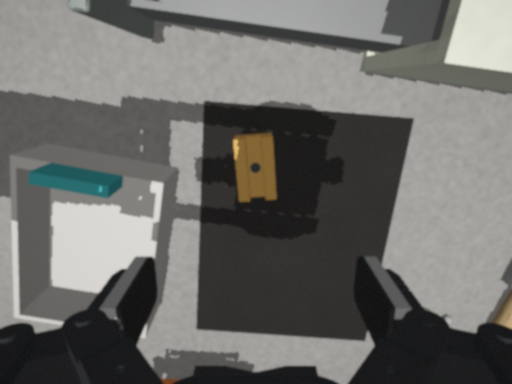

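```bash
python3 -m handwheel '1 -1 40 -4;2 -1 80 -5;2 -1 120 -5;2 -1 150 -5;2 -1 170 -5';python3 -m handwheel '0 0 7 0;0 0 12 0;0 0 12 0;0 0 12 0'; python3 -m handwheel '0 0 0 0;0 0 0 0;0 0 0 0;0 0 0 0;0 0 0 0' 1 40; python3 -m handwheel '0 0 0 0;0 0 0 0'; python3 -m handwheel '0 0 -20 0;0 0 -60 0;0 0 -100 0;0 0 -140 0;0 0 -180 0'; python3 -m handwheel '0 0 -40 7;0 0 -80 14;0 0 -120 21;0 0 -145 28;0 0 -145 35'; python3 w.py 567 -363 335 -80.6
```

```text
time: 19.65
position: [549.2, 101.4, 22.8]
tool_rot: [[-0.298, 0.954, -0.001], [0.954, 0.298, -0.001], [-0.0, -0.001, -1.0]]
contact_force: [-0.5, -0.7, 0.3]
finger_gap: 85.0
time: 19.98
position: [551.0, 102.8, 14.8]
tool_rot: [[-0.301, 0.954, 0.004], [0.954, 0.301, 0.0], [-0.001, 0.004, -1.0]]
contact_force: [0.6, -0.0, -0.1]
finger_gap: 85.4
time: 20.4
position: [549.9, 103.2, 13.3]
tool_rot: [[-0.302, 0.953, 0.001], [0.953, 0.302, 0.0], [-0.0, 0.001, -1.0]]
contact_force: [0.2, -0.1, 0.8]
finger_gap: 34.9
time: 20.57
position: [550.0, 103.2, 13.3]
tool_rot: [[-0.302, 0.953, 0.001], [0.953, 0.302, 0.0], [-0.0, 0.001, -1.0]]
contact_force: [-0.4, -0.2, 5.6]
finger_gap: 35.2
time: 20.98
position: [548.8, 103.0, 193.8]
tool_rot: [[-0.302, 0.953, -0.001], [0.953, 0.302, -0.0], [0.0, -0.001, -1.0]]
contact_force: [1.6, 0.3, -0.9]
finger_gap: 35.1
time: 21.4
position: [550.3, 103.2, 344.5]
tool_rot: [[0.305, 0.952, 0.01], [0.952, -0.305, 0.001], [0.004, 0.01, -1.0]]
contact_force: [0.1, 0.3, -0.9]
finger_gap: 35.4
now [550.3 103.2 344.5] yaw -17.8 gap 35.4 t 21.4 q6 0.43 F [ 0.1  0.3 -0.9]
row: -146.3 52.8 3.2 20.9
row: -117.8 101.6 3.2 20.9
row: -73.7 136.9 3.2 20.9
```

```bash
python3 -m handwheel '-36 13 1 6;-73 26 1 12;-110 39 2 18;-146 53 3 21'; python3 -m handwheel '-29 25 1 6;-58 51 1 12;-87 76 2 18;-118 102 3 21'; python3 -m handwheel '-18 34 1 6;-37 68 1 12;-55 102 2 18;-74 137 3 21;-74 137 3 21';python3 -m handwheel '0 0 0 0;0 0 0 0'; python3 w.py 567 -363 282 -80.6
```

```text
time: 21.73
position: [555.9, -53.5, 334.0]
tool_rot: [[0.625, 0.78, -0.001], [0.78, -0.625, 0.0], [-0.001, -0.001, -1.0]]
contact_force: [0.1, -0.1, 0.2]
finger_gap: 34.7
time: 22.07
position: [562.5, -209.5, 330.9]
tool_rot: [[0.864, 0.504, -0.001], [0.504, -0.864, 0.001], [-0.001, -0.001, -1.0]]
contact_force: [0.9, 0.7, -0.8]
finger_gap: 34.7
time: 22.48
position: [567.1, -370.3, 323.0]
tool_rot: [[0.988, 0.156, -0.007], [0.156, -0.988, 0.002], [-0.006, -0.003, -1.0]]
contact_force: [0.5, -0.5, -2.6]
finger_gap: 35.1
time: 22.65
position: [568.8, -363.3, 327.7]
tool_rot: [[0.986, 0.166, -0.001], [0.166, -0.986, 0.001], [-0.001, -0.001, -1.0]]
contact_force: [0.5, 0.5, -0.4]
finger_gap: 35.1
now [ 568.8 -363.3  327.7] yaw -80.4 gap 35.1 t 22.65 q6 0.78 F [ 0.5  0.5 -0.4]
row: -1.7 -0.6 45.7 0.2
```

```bash
python3 -m handwheel '-1 -1 25 0;-2 -1 40 0;-2 -1 45 0;-2 -1 45 0'; python3 -m handwheel '0 0 0 0;0 0 0 0;0 0 0 0' 0.35; python3 -m handwheel '0 0 -20 0;0 0 -50 0;0 0 -60 0' 0.2;  python3 - <<'E'
from h import *
cv2.imwrite("pics/w10.png",arm.camera("wrist"))
cv2.imwrite("pics/t10.png",arm.camera("top"))
E
python3 w.py 400 80 230 -88
```

```text
time: 22.98
position: [566.6, -361.2, 282.8]
tool_rot: [[0.986, 0.168, -0.002], [0.168, -0.986, 0.001], [-0.001, -0.002, -1.0]]
contact_force: [0.0, 0.4, -1.6]
finger_gap: 35.5
time: 23.23
position: [567.1, -362.7, 285.7]
tool_rot: [[0.986, 0.167, 0.003], [0.167, -0.986, -0.002], [0.002, 0.002, -1.0]]
contact_force: [1.0, -0.5, 0.8]
finger_gap: 55.4
time: 23.48
position: [566.8, -362.9, 349.3]
tool_rot: [[0.986, 0.166, 0.006], [0.166, -0.986, -0.004], [0.005, 0.005, -1.0]]
contact_force: [-0.1, 0.4, 1.3]
finger_gap: 68.4
now [ 567.1 -363.1  348. ] yaw -80.4 gap 68.5 t 23.58 q6 0.78 F [0.3 0.3 0.5]
row: -30.4 -154.9 39.3 2.5
row: -37.2 -153.4 39.3 2.5
row: -43.9 -151.6 39.3 2.5
```

View pics/w10.png

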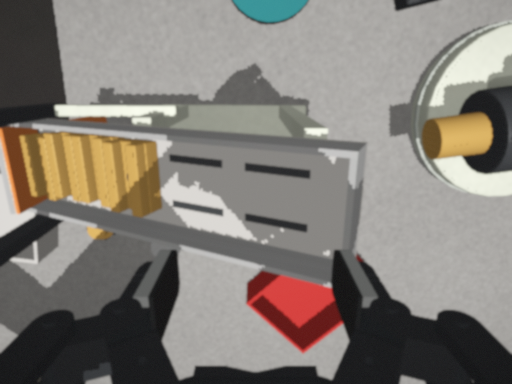

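View pics/t10.png

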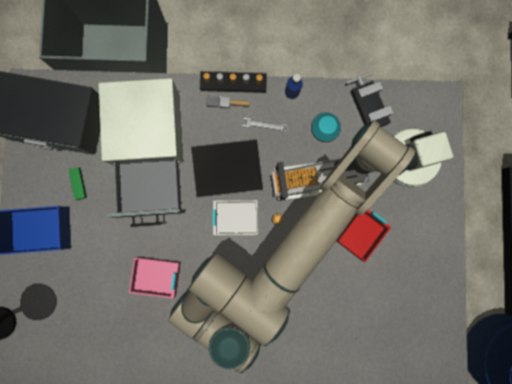

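```bash
python3 -m handwheel '-8 -39 0 1;-15 -78 0 1;-22 -116 0 2;-30 -155 0 2' 0; python3 -m handwheel '-9 -39 5 1;-18 -77 10 1;-27 -115 20 2;-37 -153 30 2';python3 -m handwheel '-11 -38 20 1;-22 -76 45 1;-33 -113 65 2;-44 -151 85 2;-44 -151 88 2';python3 -m handwheel '0 0 0 0;0 0 0 0'
python3 - <<'E'
from h import *
p=P("wrist");im=arm.camera("wrist");cv2.imwrite("pics/w11.png",im);print(arm.get_obs()["position"])
m=cv2.inRange(cv2.cvtColor(im,cv2.COLOR_BGR2HSV),(80,100,40),(100,255,255))
for c in cv2.findContours(m,0,2)[0]:
    if cv2.contourArea(c)<100: continue
    r=cv2.minAreaRect(c);b=np.array([onz("wrist",u,v,85,p)[:2] for u,v in cv2.boxPoints(r)]);print(r,b.round(1).tolist(),b.mean(0).round(1))
E
```

```text
time: 23.92
position: [510.3, -213.5, 341.8]
tool_rot: [[0.991, 0.13, -0.002], [0.13, -0.991, 0.001], [-0.002, -0.001, -1.0]]
contact_force: [0.8, -0.4, 0.9]
finger_gap: 85.4
time: 24.25
position: [453.3, -66.6, 312.3]
tool_rot: [[0.995, 0.096, -0.0], [0.096, -0.995, 0.0], [-0.0, -0.0, -1.0]]
contact_force: [1.0, 0.0, 0.4]
finger_gap: 85.5
time: 24.67
position: [393.2, 80.9, 222.1]
tool_rot: [[0.998, 0.065, -0.004], [0.065, -0.998, 0.001], [-0.004, -0.001, -1.0]]
contact_force: [0.5, -0.8, 0.1]
finger_gap: 85.3
time: 24.83
position: [395.6, 78.0, 224.9]
tool_rot: [[0.998, 0.064, -0.001], [0.064, -0.998, -0.001], [-0.001, 0.0, -1.0]]
contact_force: [0.2, -0.1, -0.3]
finger_gap: 85.8
[396.25286975  77.41250794 225.72375964]
((259.7668762207031, 158.52740478515625), (11.135757446289062, 71.24028015136719), 2.045408248901367) [[381.3, 78.8], [442.4, 80.6], [442.6, 71.5], [381.6, 69.2]] [412.  75.]
```

View pics/w11.png

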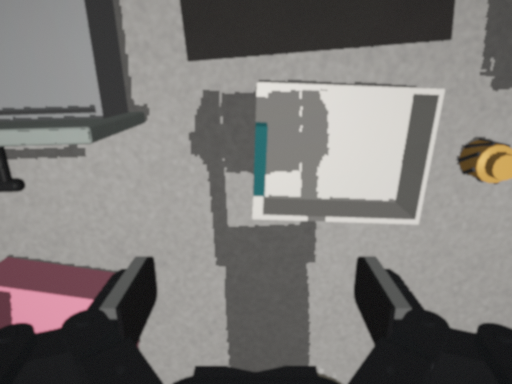

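```bash
python3 w.py 412 74.8 90 -88
```

```text
now [396.3  77.4 225.7] yaw -86.4 gap 85.2 t 24.88 q6 1.61 F [-0.3  0.   1. ]
row: 15.6 3.6 135.7 1.6
```

```bash
python3 -m handwheel '4 1 35 1;8 2 70 2;12 3 105 2;16 4 135 2;16 4 135 2'; python3 -m handwheel '0 0 0 0;0 0 0 0' 0.5;python3 - <<'E'
from h import *
p=P("wrist");im=arm.camera("wrist");cv2.imwrite("pics/w12.png",im);print(arm.get_obs()["position"])
E
python3 w.py 412 74.8 51 -88
```

```text
time: 25.3
position: [409.9, 73.2, 85.4]
tool_rot: [[1.0, 0.025, -0.009], [0.025, -1.0, -0.001], [-0.009, 0.001, -1.0]]
contact_force: [-2.1, 0.0, -1.1]
finger_gap: 85.3
time: 25.47
position: [413.7, 74.3, 93.0]
tool_rot: [[1.0, 0.026, 0.003], [0.026, -1.0, 0.0], [0.003, -0.0, -1.0]]
contact_force: [-0.3, 0.6, 0.1]
finger_gap: 63.8
[413.9230137   74.50930802  93.32241999]
now [413.9  74.5  93.3] yaw -88.5 gap 56.4 t 25.52 q6 1.63 F [0.  0.  0.1]
row: -1.9 -0.3 42.3 -0.5
```

View pics/w12.png

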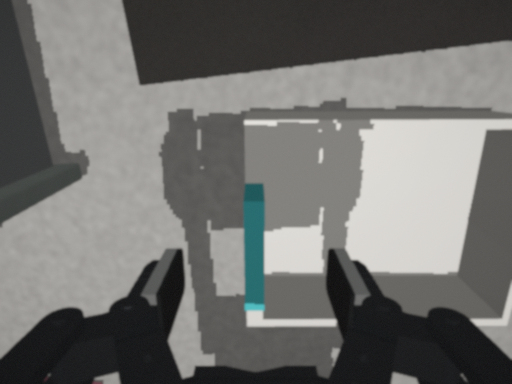

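```bash
python3 -m handwheel '-2 0 20 0;-2 0 35 0;-2 0 42 0;-2 0 42 0'; python3 -m handwheel '0 0 0 0;0 0 0 0;0 0 0 0;0 0 0 0;0 0 0 0' 1 90; python3 -m handwheel '0 0 0 0;0 0 0 0;0 0 0 0'; python3 -m handwheel '0 0 -10 0;0 0 -25 0;0 0 -40 0;0 0 -46 0;0 0 -46 0'; python3 -m handwheel '0 0 0 0;0 0 0 0'
python3 - <<'E'
from h import *
cv2.imwrite("pics/w13.png",arm.camera("wrist"));cv2.imwrite("pics/s13.png",arm.camera("scene"))
E
python3 w.py 502 31 95 -80.6
```

```text
time: 25.85
position: [410.4, 74.7, 48.9]
tool_rot: [[1.0, 0.027, 0.0], [0.027, -1.0, -0.0], [0.0, 0.0, -1.0]]
contact_force: [-1.1, 0.2, 0.7]
finger_gap: 43.0
time: 26.27
position: [411.4, 74.9, 50.2]
tool_rot: [[1.0, 0.027, 0.003], [0.027, -1.0, 0.0], [0.003, -0.0, -1.0]]
contact_force: [-0.8, -0.1, 6.3]
finger_gap: 8.8
time: 26.52
position: [411.4, 74.9, 50.2]
tool_rot: [[1.0, 0.027, 0.003], [0.027, -1.0, 0.0], [0.003, -0.0, -1.0]]
contact_force: [-0.2, -0.7, 5.3]
finger_gap: 8.7
time: 26.93
position: [411.2, 74.9, 96.4]
tool_rot: [[1.0, 0.027, 0.003], [0.027, -1.0, 0.0], [0.003, -0.0, -1.0]]
contact_force: [0.1, 0.3, -2.3]
finger_gap: 9.0
time: 27.1
position: [409.7, 74.7, 93.7]
tool_rot: [[1.0, 0.027, -0.002], [0.027, -1.0, -0.0], [-0.002, 0.0, -1.0]]
contact_force: [0.0, -0.3, -1.8]
finger_gap: 9.0
now [409.7  74.7  93.6] yaw -88.4 gap 9.2 t 27.2 q6 1.64 F [ 0.5 -0.  -1.9]
row: 91.1 46.2 -1.4 -7.8
```

View pics/s13.png

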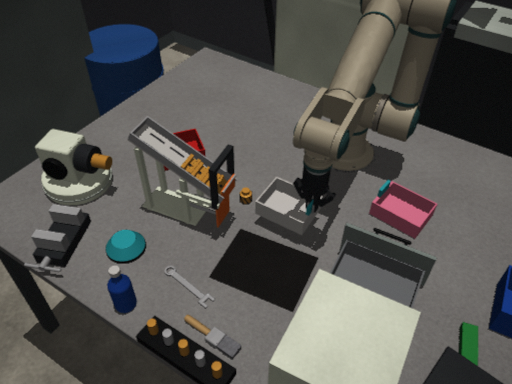

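View pics/w13.png

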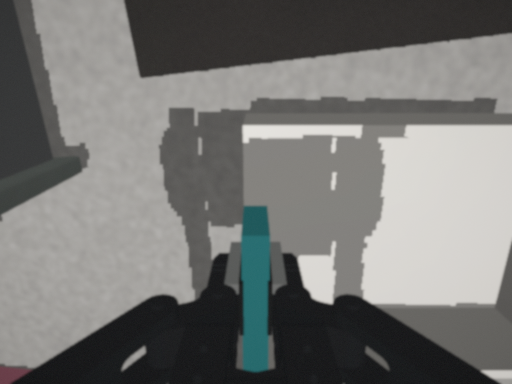

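Run:
```python
from h import *
o=arm.get_obs();p=P("wrist");R=o["tool_rot"]
for u,v,z in [(400,114,98),(495,113,98),(400,125,98),(495,373,98),(505,368,98),(258,207,128),(258,369,128),(300,113,98)]:
    print((u,v),(R.T@(onz("wrist",u,v,z,p)-o["position"])).round(1))
```

```text
(400, 114) [67.1 57.3 -4.5]
(495, 113) [67.5 94.8 -4.5]
(400, 125) [62.8 57.8 -4.5]
(495, 373) [-63.3 123.3  -4.2]
(505, 368) [-60.  127.7  -4.2]
(258, 207) [ 39.    0.9 -34.4]
(258, 369) [-30.3   1.1 -34.3]
(300, 113) [67.5 17.7 -4.5]
```

```bash
python3 -m handwheel '15 7 0 -2;35 17 0 -4;60 30 0 -6;80 40 0 -8;90 46 -1 -8'; python3 -m handwheel '0 0 0 0;0 0 0 0;0 0 0 0'
python3 - <<'E'
from h import *
o=arm.get_obs();print(o["position"],o["contact_force"])
q=np.array([529.8,-137.]);a=np.radians(-80.6);u=np.array([np.cos(a),np.sin(a)]);r=o["position"][:2]-q
print("chute coords",r@u,r@[-u[1],u[0]],"yaw",np.degrees(np.arctan2(o["tool_rot"][1,1],o["tool_rot"][0,1])))
cv2.imwrite("pics/w14.png",arm.camera("wrist"));s=arm.camera("scene");cv2.imwrite("pics/s14.png",cv2.resize(s[100:260,110:350],None,fx=3.3,fy=3.3,interpolation=cv2.INTER_CUBIC))
E
```

```text
time: 27.62
position: [502.8, 30.2, 94.6]
tool_rot: [[0.986, 0.167, -0.001], [0.167, -0.986, -0.0], [-0.001, 0.0, -1.0]]
contact_force: [-0.2, 0.8, -2.1]
finger_gap: 8.9
time: 27.87
position: [500.6, 31.6, 94.9]
tool_rot: [[0.986, 0.166, -0.002], [0.166, -0.986, 0.0], [-0.002, -0.0, -1.0]]
contact_force: [-0.5, 0.5, -2.5]
finger_gap: 8.9
[500.55401511  31.56311694  94.85558829] [-0.48353204  0.49108265 -2.54753949]
chute coords -171.0763072655796 -1.3225412583955924 yaw -80.43659463365071
```

View pics/s14.png

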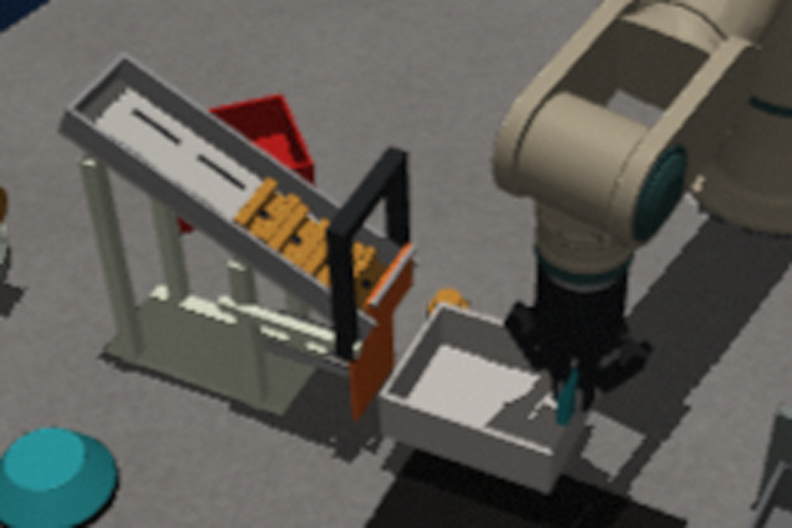

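View pics/w14.png

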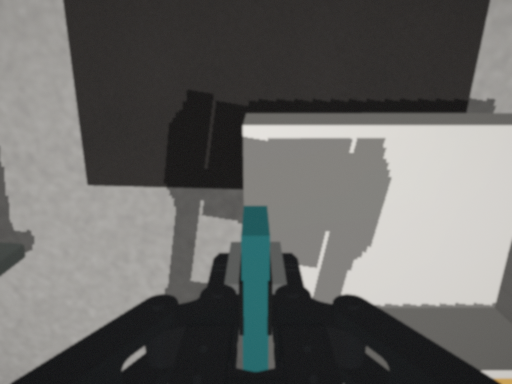

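```bash
python3 -m handwheel '0 6 0 0;0 13 0 0;0 18 0 0;0 21 0 0'; python3 -m handwheel '0 3 0 0;0 6 0 0';python3 -m handwheel '0 3 0 0;0 6 0 0'; python3 -m handwheel '0 3 0 0;0 4 0 0'
python3 - <<'E'
from h import *
s=arm.camera("scene");cv2.imwrite("pics/s15.png",cv2.resize(s[100:260,110:350],None,fx=3.3,fy=3.3,interpolation=cv2.INTER_CUBIC))
E
```

```text
time: 28.3
position: [505.1, 9.6, 95.7]
tool_rot: [[0.986, 0.165, 0.0], [0.165, -0.986, -0.0], [0.0, 0.0, -1.0]]
contact_force: [0.2, -0.2, -3.2]
finger_gap: 8.7
time: 28.47
position: [506.0, 4.2, 95.6]
tool_rot: [[0.986, 0.166, 0.0], [0.166, -0.986, -0.0], [0.0, 0.0, -1.0]]
contact_force: [-0.5, 0.7, -2.5]
finger_gap: 8.6
time: 28.63
position: [507.0, -1.6, 95.6]
tool_rot: [[0.986, 0.166, -0.0], [0.166, -0.986, -0.0], [-0.0, 0.0, -1.0]]
contact_force: [0.3, 0.5, -2.3]
finger_gap: 8.5
time: 28.8
position: [507.8, -5.1, 95.7]
tool_rot: [[0.986, 0.166, 0.0], [0.166, -0.986, 0.001], [0.0, -0.001, -1.0]]
contact_force: [0.4, 4.3, -1.1]
finger_gap: 8.3
```

View pics/s15.png

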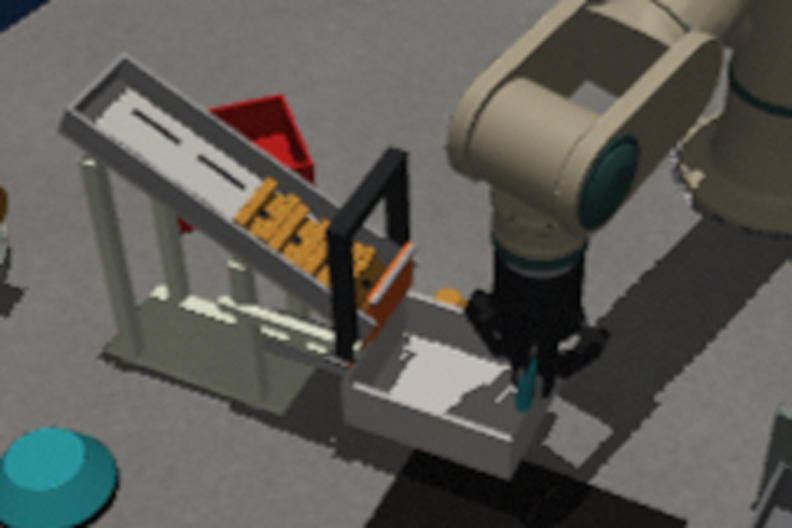

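```bash
python3 -m handwheel '0 5 0 0;0 10 0 0;0 16 0 0;0 22 0 0;0 28 0 0'; python3 -m handwheel '0 3 0 0;0 6 0 0;0 6 0 0'
python3 - <<'E'
from h import *
s=arm.camera("scene");cv2.imwrite("pics/s16.png",cv2.resize(s[100:260,110:350],None,fx=3.3,fy=3.3,interpolation=cv2.INTER_CUBIC))
cv2.imwrite("pics/w16.png",arm.camera("wrist"))
E
```

```text
time: 29.27
position: [512.3, -32.9, 95.6]
tool_rot: [[0.986, 0.166, -0.0], [0.166, -0.986, 0.001], [0.0, -0.001, -1.0]]
contact_force: [-0.1, 5.0, -1.3]
finger_gap: 8.9
time: 29.52
position: [513.2, -39.0, 95.4]
tool_rot: [[0.986, 0.166, -0.0], [0.166, -0.986, 0.001], [-0.0, -0.001, -1.0]]
contact_force: [-2.3, 7.9, -2.3]
finger_gap: 9.0
```

View pics/s16.png

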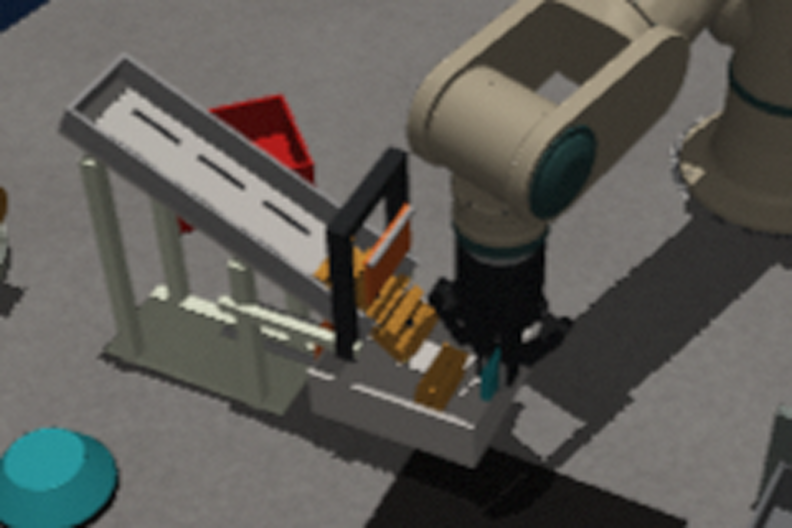

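View pics/w16.png

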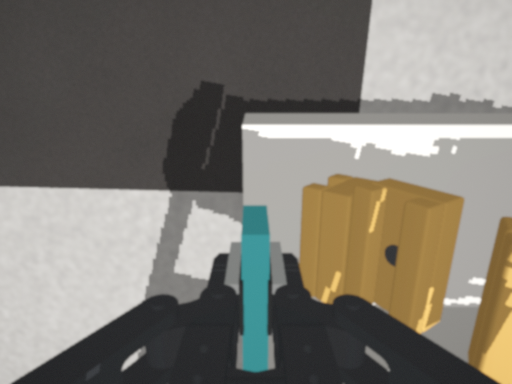

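Blocks are falling in. Hold a moment and look again.

```bash
python3 -m handwheel '0 0 0 0;0 0 0 0;0 0 0 0;0 0 0 0;0 0 0 0';python3 - <<'E'
from h import *
s=arm.camera("scene");cv2.imwrite("pics/s17.png",cv2.resize(s[100:260,110:350],None,fx=3.3,fy=3.3,interpolation=cv2.INTER_CUBIC))
cv2.imwrite("pics/w17.png",arm.camera("wrist"))
E
```

```text
time: 30.03
position: [512.2, -37.9, 94.0]
tool_rot: [[0.986, 0.166, -0.003], [0.166, -0.986, 0.002], [-0.003, -0.003, -1.0]]
contact_force: [0.1, 5.5, -6.6]
finger_gap: 8.9
```

View pics/s17.png

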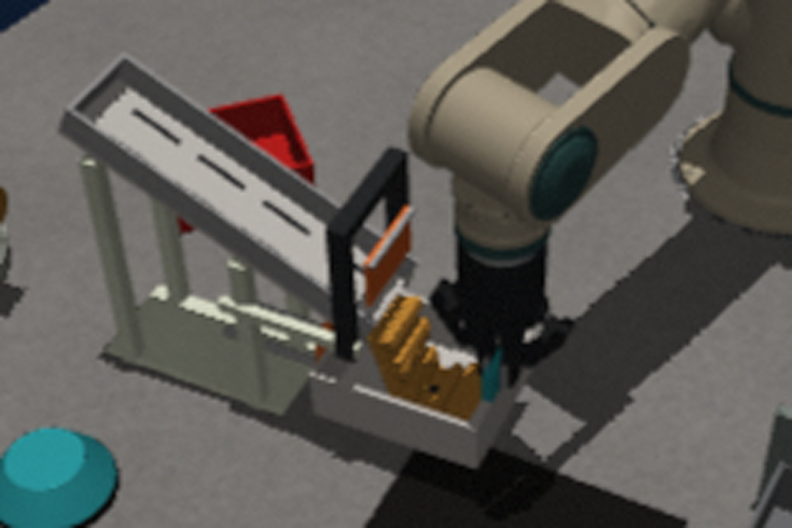

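View pics/w17.png

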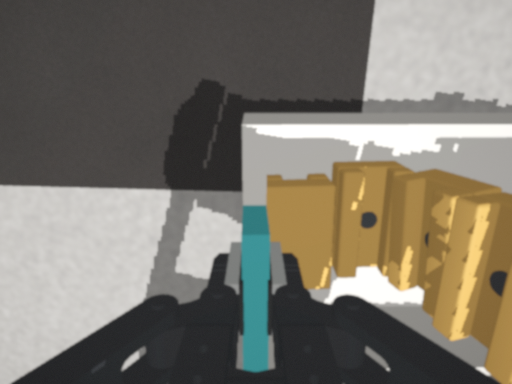

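```bash
python3 -m handwheel '0 -3 0 0;0 -6 0 0;0 -9 0 0;0 -12 0 0';python3 - <<'E'
from h import *
s=arm.camera("scene");cv2.imwrite("pics/s18.png",cv2.resize(s[100:260,110:350],None,fx=3.3,fy=3.3,interpolation=cv2.INTER_CUBIC))
cv2.imwrite("pics/w18.png",arm.camera("wrist"))
E
```

```text
time: 30.47
position: [510.6, -26.4, 94.7]
tool_rot: [[0.986, 0.166, -0.002], [0.166, -0.986, 0.001], [-0.002, -0.001, -1.0]]
contact_force: [-0.1, 3.3, -7.7]
finger_gap: 9.0
```

View pics/s18.png

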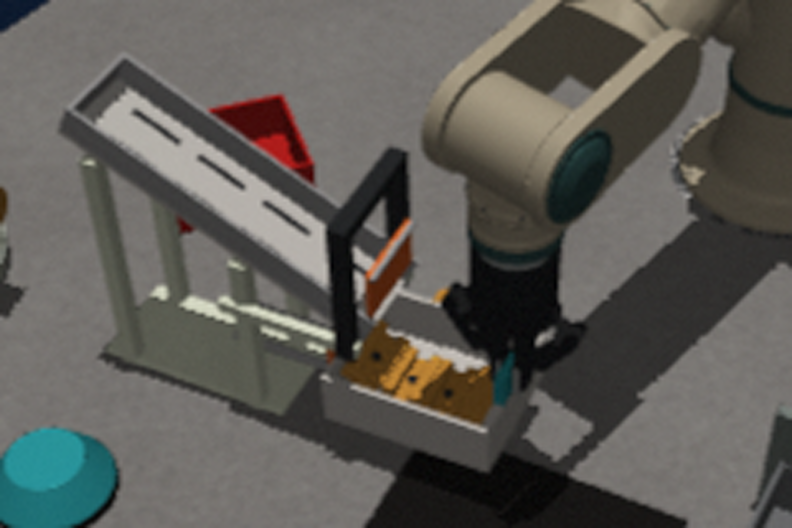

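View pics/w18.png

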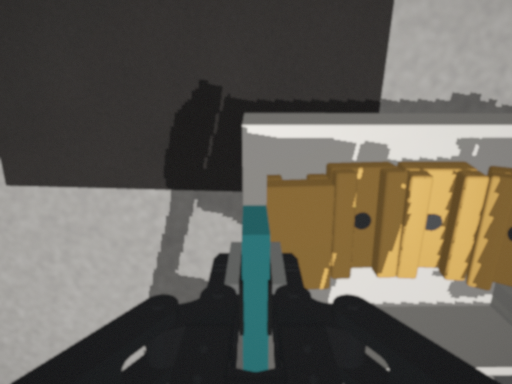

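```bash
python3 -m handwheel '0 -8 0 0;0 -17 0 0;0 -27 0 0;0 -37 0 0;0 -47 0 0'; python3 -m handwheel '0 -6 -10 0;0 -10 -25 0;0 -12 -40 0;0 -12 -55 0;0 -12 -60 0'
python3 - <<'E'
from h import *
cv2.imwrite("pics/w19.png",arm.camera("wrist"));t=arm.camera("top")
cv2.imwrite("pics/t19.png",cv2.resize(t[145:245,95:255],None,fx=5,fy=5,interpolation=cv2.INTER_CUBIC))
f=lambda a,b,z:onz("top",a/4.5+95,b/4.5+140,z)[:2].round(1)
print("L top",f(93,105,80),f(103,325,80),"L bot",f(112,100,20),f(120,325,20),"R top",f(366,90,80),f(378,310,80))
E
python3 w.py 512 389 160 -85
```

```text
time: 30.98
position: [503.6, 20.2, 96.0]
tool_rot: [[0.986, 0.166, 0.001], [0.166, -0.986, -0.001], [0.001, 0.001, -1.0]]
contact_force: [1.1, 0.4, -5.4]
finger_gap: 8.9
time: 31.4
position: [502.8, 31.6, 159.3]
tool_rot: [[0.986, 0.167, 0.005], [0.167, -0.986, -0.001], [0.005, 0.002, -1.0]]
contact_force: [0.3, -1.1, -5.4]
finger_gap: 9.4
L top [599.9 440.8] [420.  424.1] L bot [613.5 444.6] [422.  428.8] R top [618.  218.7] [437.3 202.3]
now [502.3  31.4 157.4] yaw -80.4 gap 8.6 t 31.5 q6 1.39 F [ 0.8  0.6 -6.7]
row: 34.5 -175.5 -1.3 2.3
row: 27.5 -176.7 -1.3 2.3
```

View pics/t19.png

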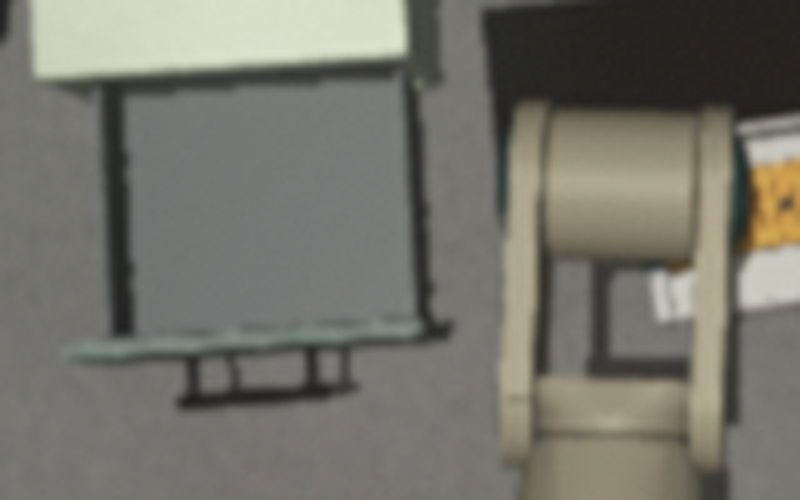

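View pics/w19.png

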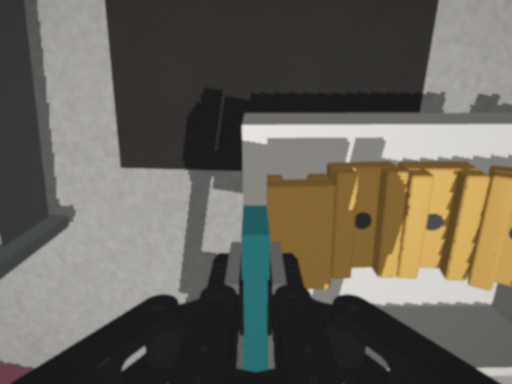

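```bash
python3 -m handwheel '0 0 -10 0;0 0 -25 0;0 0 -40 0;0 0 -50 0;0 0 -54 0'; python3 -m handwheel '0 0 0 0;0 0 0 0'; python3 w.py 512 391.7 210 -84.8 100
```

```text
time: 31.92
position: [501.9, 31.2, 211.2]
tool_rot: [[0.986, 0.166, 0.002], [0.166, -0.986, -0.0], [0.002, 0.001, -1.0]]
contact_force: [0.1, -0.4, -6.4]
finger_gap: 8.9
time: 32.08
position: [501.2, 31.2, 208.8]
tool_rot: [[0.986, 0.166, -0.001], [0.166, -0.986, -0.0], [-0.001, -0.0, -1.0]]
contact_force: [-0.5, -0.0, -6.6]
finger_gap: 8.9
now [501.2  31.2 208.8] yaw -80.4 gap 8.9 t 32.08 q6 1.39 F [-0.5 -0.  -6.6]
row: 17.6 -88.4 -0.3 1.1
row: 15.9 -88.7 -0.3 1.1
row: 14.2 -89.0 -0.3 1.1
row: 12.6 -89.3 -0.3 1.1
```

```bash
python3 -m handwheel '2 -10 0 0;5 -25 0 0;9 -45 0 1;13 -66 0 1;18 -88 0 1'; python3 -m handwheel '4 -22 0 0;8 -45 0 0;12 -67 0 1;16 -89 0 1';python3 -m handwheel '4 -22 0 0;7 -45 0 0;11 -67 0 1;14 -89 0 1';python3 -m handwheel '4 -22 0 0;7 -45 0 0;9 -66 0 1;12 -80 0 1;13 -89 0 1'; python3 -m handwheel '0 0 0 0;0 0 0 0;0 0 0 0'
python3 - <<'E'
from h import *
cv2.imwrite("pics/w20.png",arm.camera("wrist"));t=arm.camera("top");s=arm.camera("scene")
cv2.imwrite("pics/s20.png",cv2.resize(s[120:384,200:512],None,fx=2.2,fy=2.2,interpolation=cv2.INTER_CUBIC))
E
python3 w.py 512 391.7 110 -84.8
```

```text
time: 32.5
position: [504.1, 122.3, 208.5]
tool_rot: [[0.989, 0.148, -0.002], [0.148, -0.989, -0.0], [-0.002, -0.0, -1.0]]
contact_force: [0.8, 0.1, -5.8]
finger_gap: 8.6
time: 32.83
position: [506.6, 213.2, 208.4]
tool_rot: [[0.991, 0.131, -0.002], [0.131, -0.991, -0.0], [-0.002, 0.0, -1.0]]
contact_force: [-0.5, -1.0, -6.1]
finger_gap: 8.6
time: 33.17
position: [508.7, 303.2, 208.2]
tool_rot: [[0.994, 0.114, -0.002], [0.114, -0.994, -0.001], [-0.002, 0.0, -1.0]]
contact_force: [1.0, -0.3, -6.2]
finger_gap: 8.9
time: 33.58
position: [511.2, 393.5, 207.8]
tool_rot: [[0.995, 0.099, -0.002], [0.099, -0.995, -0.001], [-0.002, 0.0, -1.0]]
contact_force: [0.4, -0.1, -5.9]
finger_gap: 8.6
time: 33.83
position: [512.1, 390.6, 209.2]
tool_rot: [[0.995, 0.096, -0.0], [0.096, -0.995, -0.001], [-0.0, 0.001, -1.0]]
contact_force: [-0.2, -0.3, -5.9]
finger_gap: 8.9
now [512.4 390.5 209.8] yaw -84.5 gap 8.2 t 33.98 q6 2.07 F [ 0.3  0.2 -5.1]
row: -0.2 -1.2 99.8 0.3
```

View pics/s20.png

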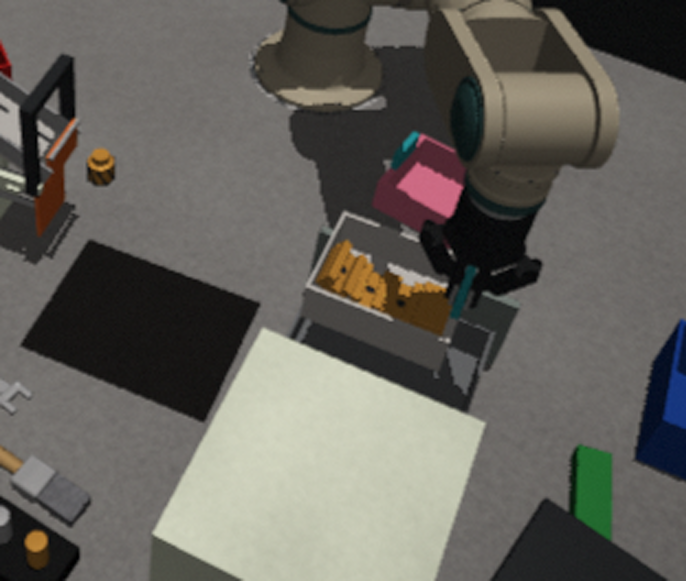

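View pics/w20.png

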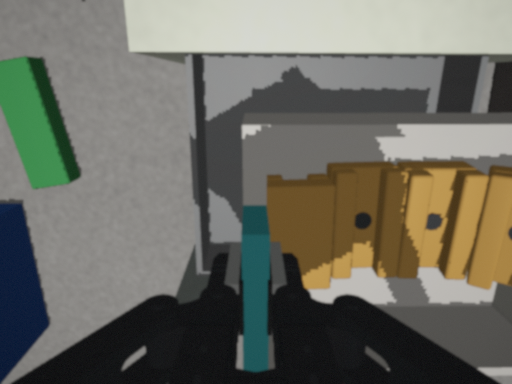

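Run:
```python
from h import *
o=arm.get_obs();p=P("wrist");R=o["tool_rot"]
for u,v,z,n in [(203,70,80,'wall in top'),(206,260,80,'wall in'),(193,70,80,'wall out'),(210,270,20,'floor edge'),(200,52,150,'cab'),(480,52,150,'cab'),(440,90,20,'r?'),(490,80,80,'rwall top')]:
    X=onz("wrist",u,v,z,p);print(n,(u,v),"world",X.round(1)[:2],"tool",(R.T@(X-o["position"])).round(1)[:2])
```

```text
wall in top (203, 70) world [595.3 437.7] tool [ 87.1 -39. ]
wall in (206, 260) world [435.7 427.1] tool [-72.8 -43.8]
wall out (193, 70) world [594.6 445.2] tool [ 87.1 -46.5]
floor edge (210, 270) world [389.5 428.4] tool [-118.7  -49.5]
cab (200, 52) world [603.6 429.7] tool [ 94.5 -30.3]
cab (480, 52) world [618.4 276.7] tool [ 94.6 123.5]
r? (440, 90) world [599.8 226.2] tool [ 71.3 172. ]
rwall top (490, 80) world [609.1 221.4] tool [ 80.1 177.6]
```

```bash
python3 -m handwheel '0 0 10 0;0 0 30 0;0 0 55 0;0 0 80 0;0 0 100 0'; python3 -m handwheel '0 0 12 0;0 0 22 0;0 0 28 0;0 0 31 0;0 0 33 0'; python3 -m handwheel '0 0 0 0;0 0 0 0;0 0 0 0'; python3 -m handwheel '0 0 2 0;0 0 4 0;0 0 4 0'
```

```text
time: 34.4
position: [511.5, 390.5, 106.7]
tool_rot: [[0.995, 0.096, -0.002], [0.096, -0.995, -0.001], [-0.002, 0.001, -1.0]]
contact_force: [-0.2, 1.2, -6.9]
finger_gap: 9.1
time: 34.82
position: [512.5, 391.6, 77.2]
tool_rot: [[0.995, 0.097, 0.001], [0.097, -0.995, 0.001], [0.001, -0.001, -1.0]]
contact_force: [0.1, -0.1, -5.5]
finger_gap: 8.9
time: 35.07
position: [512.5, 391.7, 77.6]
tool_rot: [[0.995, 0.097, 0.001], [0.097, -0.995, 0.001], [0.002, -0.001, -1.0]]
contact_force: [0.3, -0.3, -6.3]
finger_gap: 9.3
time: 35.32
position: [512.1, 391.4, 72.3]
tool_rot: [[0.995, 0.097, 0.0], [0.097, -0.995, -0.0], [0.0, 0.0, -1.0]]
contact_force: [0.1, 0.0, -4.9]
finger_gap: 8.6
```

```bash
python3 -m handwheel '0 0 1 0;0 0 2 0;0 0 2 0'; python3 -m handwheel '0 0 1 0;0 0 1 0;0 0 1 0'
```

```text
time: 35.57
position: [512.4, 391.8, 71.4]
tool_rot: [[0.995, 0.097, 0.001], [0.097, -0.995, 0.001], [0.001, -0.001, -1.0]]
contact_force: [-0.8, 2.1, -0.1]
finger_gap: 8.8
time: 35.82
position: [512.5, 392.1, 70.8]
tool_rot: [[0.995, 0.097, 0.002], [0.097, -0.995, 0.001], [0.002, -0.001, -1.0]]
contact_force: [-1.7, 4.7, 3.6]
finger_gap: 8.8
```

```bash
python3 -m handwheel '0 0 0 0;0 0 0 0;0 0 0 0;0 0 0 0' 0.68 20; python3 -m handwheel '0 0 -10 0;0 0 -30 0;0 0 -60 0;0 0 -90 0;0 0 -130 0';  python3 - <<'E'
from h import *
cv2.imwrite("pics/w21.png",arm.camera("wrist"));s=arm.camera("scene")
cv2.imwrite("pics/s21.png",cv2.resize(s[120:384,200:512],None,fx=2.2,fy=2.2,interpolation=cv2.INTER_CUBIC))
E
```

```text
time: 36.15
position: [512.1, 390.9, 69.1]
tool_rot: [[0.995, 0.096, -0.001], [0.096, -0.995, -0.001], [-0.001, 0.001, -1.0]]
contact_force: [0.4, 0.9, 0.9]
finger_gap: 27.3
time: 36.57
position: [511.3, 390.6, 199.3]
tool_rot: [[0.995, 0.097, -0.003], [0.097, -0.995, -0.002], [-0.003, 0.002, -1.0]]
contact_force: [1.0, -0.6, -0.8]
finger_gap: 27.2
```

View pics/w21.png

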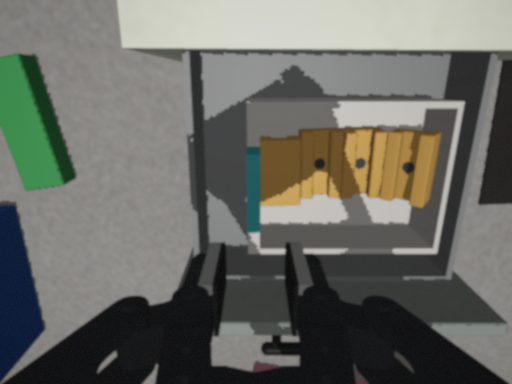

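View pics/s21.png

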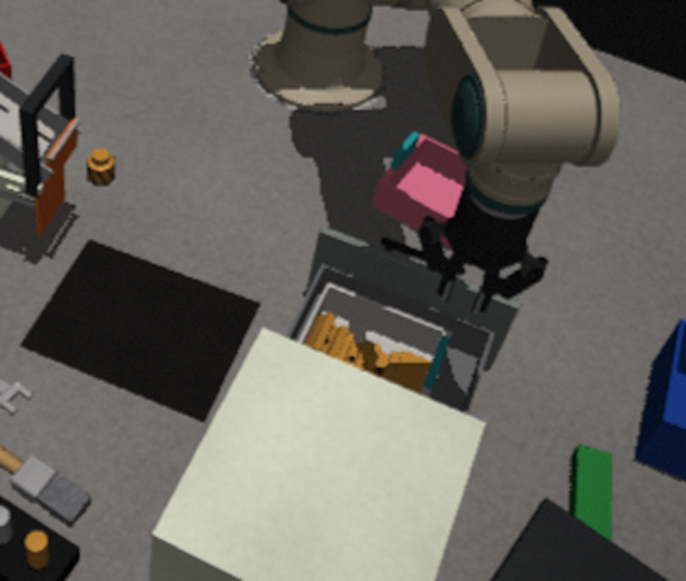

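```bash
python3 w.py 330 302 205 5.2
```

```text
now [514.3 392.7 209.4] yaw -84.4 gap 27.0 t 36.67 q6 2.07 F [-0.1  0.4  1. ]
row: -64.1 24.1 1.5 -29.9
row: -67.6 -11.0 1.5 -29.9
row: -53.1 -43.2 1.5 -29.9
```

```bash
python3 -m handwheel '-13 5 0 -6;-26 10 0 -12;-40 15 0 -18;-52 19 0 -24;-64 24 1 -30' 1 30; python3 -m handwheel '-13 -2 0 -6;-26 -4 0 -12;-40 -6 0 -18;-52 -8 0 -24;-67 -11 1 -30';python3 -m handwheel '-11 -8 0 -6;-21 -17 0 -12;-32 -26 0 -18;-42 -34 0 -24;-53 -43 1 -30';python3 -m handwheel '0 0 0 0;0 0 0 0'
python3 - <<'E'
from h import *
t=arm.camera("top");cv2.imwrite("pics/t22.png",cv2.resize(t[145:305,95:295],None,fx=4,fy=4,interpolation=cv2.INTER_CUBIC))
cv2.imwrite("pics/w22.png",arm.camera("wrist"))
E
python3 w.py 330 302 85 5.2
```

```text
time: 37.08
position: [450.3, 361.0, 199.4]
tool_rot: [[0.811, 0.586, 0.001], [0.586, -0.811, 0.001], [0.001, 0.0, -1.0]]
contact_force: [0.8, 0.6, 0.7]
finger_gap: 0.0
time: 37.5
position: [389.6, 330.9, 198.4]
tool_rot: [[0.409, 0.912, 0.001], [0.912, -0.409, 0.001], [0.001, 0.001, -1.0]]
contact_force: [-0.3, 0.3, -0.2]
finger_gap: -0.0
time: 37.92
position: [328.4, 300.5, 197.4]
tool_rot: [[-0.102, 0.995, 0.001], [0.995, 0.102, 0.001], [0.001, 0.001, -1.0]]
contact_force: [0.9, 0.3, -0.7]
finger_gap: -0.0
time: 38.08
position: [328.9, 300.9, 197.4]
tool_rot: [[-0.094, 0.996, 0.001], [0.996, 0.094, 0.001], [0.001, 0.002, -1.0]]
contact_force: [0.8, -0.1, -0.4]
finger_gap: -0.1
now [329.3 301.  197. ] yaw 5.4 gap 0.1 t 38.18 q6 0.56 F [-0.2 -0.1 -0. ]
row: 0.9 0.8 112.0 0.2
```

View pics/t22.png

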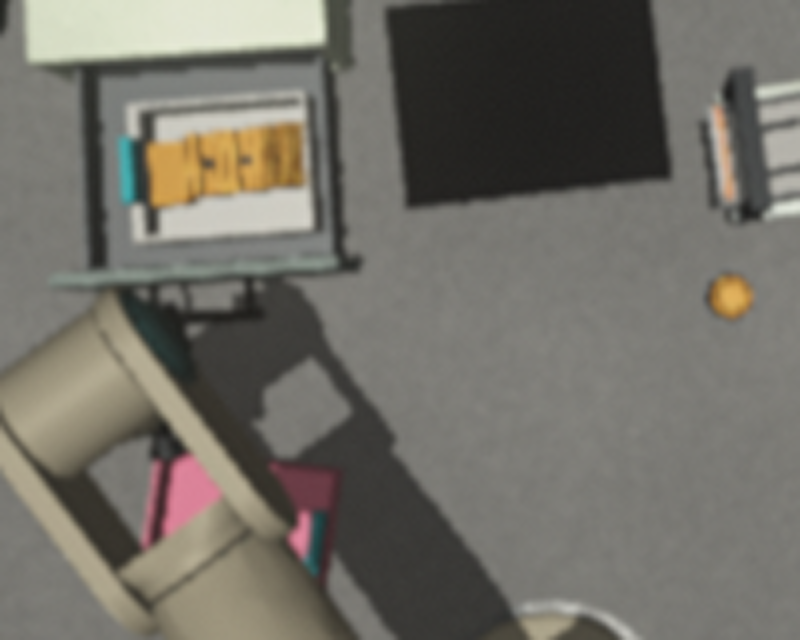

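View pics/w22.png

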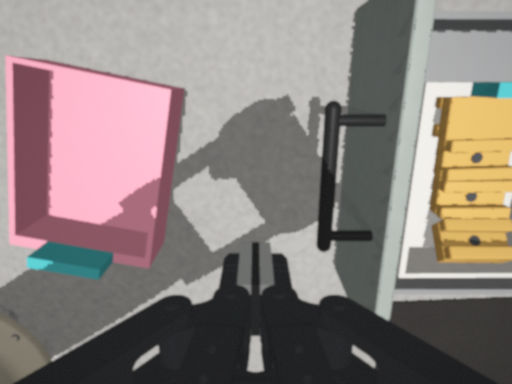

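Run:
```python
from h import *
o=arm.get_obs();p=P("wrist");R=o["tool_rot"]
for u,v,z in [(332,105,105),(324,245,105),(320,180,105),(180,90,55),(150,265,55)]:
    X=onz("wrist",u,v,z,p);print((u,v),X.round(1)[:2],(R.T@(X-o["position"])).round(1))
```

```text
(332, 105) [374.8 369.4] [63.7 51.7 92.1]
(324, 245) [385.6 266.8] [-39.5  52.8  92.1]
(320, 180) [374.8 317.2] [11.8 46.7 92.1]
(180, 90) [263.6 367.1] [ 71.9 -59.3 142. ]
(150, 265) [239.9 206.8] [-85.5 -98.  141.9]
```

```bash
python3 -m handwheel '4 0 30 0;8 0 60 0;12 0 90 0;12 0 107 0;12 0 112 0'; python3 -m handwheel '0 8 0 0;0 16 0 0;0 22 0 0;0 27 0 0;0 32 0 0'; python3 -m handwheel '0 6 0 0;0 13 0 0;0 20 0 0;0 28 0 0;0 36 0 0'; python3 -m handwheel '0 8 0 0;0 17 0 0;0 26 0 0;0 35 0 0;0 44 0 0';python3 - <<'E'
from h import *
cv2.imwrite("pics/w23.png",arm.camera("wrist"))
E
```

```text
time: 38.6
position: [326.5, 311.8, 81.0]
tool_rot: [[-0.095, 0.995, -0.005], [0.995, 0.095, -0.004], [-0.003, -0.005, -1.0]]
contact_force: [-0.3, 0.1, -0.2]
finger_gap: -0.3
time: 39.02
position: [360.8, 316.2, 85.7]
tool_rot: [[-0.096, 0.995, 0.001], [0.995, 0.096, 0.001], [0.001, 0.002, -1.0]]
contact_force: [-6.1, -0.2, 2.7]
finger_gap: -0.2
time: 39.43
position: [396.1, 319.4, 84.6]
tool_rot: [[-0.097, 0.995, 0.0], [0.995, 0.097, -0.0], [-0.0, 0.0, -1.0]]
contact_force: [-1.6, -0.2, 0.8]
finger_gap: 0.1
time: 39.85
position: [440.0, 323.6, 84.4]
tool_rot: [[-0.097, 0.995, -0.0], [0.995, 0.097, -0.0], [-0.0, -0.0, -1.0]]
contact_force: [-1.2, -1.5, 1.1]
finger_gap: -0.2
```

View pics/w23.png

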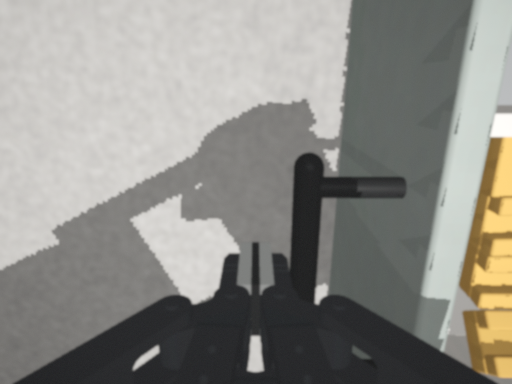

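```bash
python3 -m handwheel '0 9 0 0;0 18 0 0;0 27 0 0;0 36 0 0;0 45 0 0'; python3 -m handwheel '0 8 0 0;0 16 0 0;0 24 0 0;0 31 0 0;0 37 0 0';python3 -m handwheel '0 3 0 0;0 6 0 0;0 9 0 0;0 12 0 0'; python3 -m handwheel '0 3 0 0;0 6 0 0'
```

```text
time: 40.32
position: [484.7, 327.9, 84.3]
tool_rot: [[-0.097, 0.995, -0.0], [0.995, 0.097, -0.0], [-0.0, -0.0, -1.0]]
contact_force: [-0.8, -1.6, -0.8]
finger_gap: -0.0
time: 40.73
position: [521.5, 331.6, 84.5]
tool_rot: [[-0.097, 0.995, 0.0], [0.995, 0.097, -0.0], [-0.0, 0.0, -1.0]]
contact_force: [-1.5, -1.3, -0.6]
finger_gap: -0.1
time: 41.07
position: [532.8, 332.7, 84.6]
tool_rot: [[-0.097, 0.995, -0.0], [0.995, 0.097, -0.0], [-0.0, -0.0, -1.0]]
contact_force: [-1.1, -1.1, 0.1]
finger_gap: -0.1
time: 41.23
position: [538.8, 333.3, 84.6]
tool_rot: [[-0.097, 0.995, 0.0], [0.995, 0.097, -0.0], [-0.0, 0.0, -1.0]]
contact_force: [-1.4, -0.7, -0.5]
finger_gap: 0.1
```

```bash
python3 -m handwheel '0 2 0 0;0 4 0 0;0 6 0 0'; python3 -m handwheel '0 2 0 0;0 4 0 0'; python3 -m handwheel '0 2 0 0;0 3 0 0'
```

```text
time: 41.48
position: [544.8, 333.9, 84.6]
tool_rot: [[-0.097, 0.995, 0.0], [0.995, 0.097, -0.0], [-0.0, 0.0, -1.0]]
contact_force: [-0.5, -0.9, -0.2]
finger_gap: 0.1
time: 41.65
position: [545.9, 334.0, 84.5]
tool_rot: [[-0.098, 0.995, -0.008], [0.995, 0.098, -0.002], [-0.001, -0.008, -1.0]]
contact_force: [-25.0, -6.9, 12.1]
finger_gap: 0.4
time: 41.82
position: [546.0, 334.0, 84.5]
tool_rot: [[-0.099, 0.995, -0.015], [0.995, 0.099, -0.005], [-0.003, -0.015, -1.0]]
contact_force: [-37.8, -11.2, 18.2]
finger_gap: -0.0
```

```bash
python3 -m handwheel '0 -10 0 0;0 -30 0 0;0 -60 0 0;0 -90 0 0;0 -120 0 0'; python3 -m handwheel '0 -20 -20 0;0 -40 -50 0;0 -60 -80 0;0 -60 -100 0'; python3 -m handwheel '0 0 0 0;0 0 0 0;0 0 0 0'
python3 - <<'E'
from h import *
cv2.imwrite("pics/w24.png",arm.camera("wrist"));t=arm.camera("top");cv2.imwrite("pics/t24.png",t);cv2.imwrite("pics/s24.png",arm.camera("scene"))
E
```

```text
time: 42.23
position: [431.1, 322.8, 84.6]
tool_rot: [[-0.097, 0.995, 0.001], [0.995, 0.097, 0.001], [0.0, 0.001, -1.0]]
contact_force: [-0.4, 1.5, 0.3]
finger_gap: 0.0
time: 42.57
position: [370.6, 317.7, 188.0]
tool_rot: [[-0.099, 0.995, 0.003], [0.995, 0.099, 0.003], [0.002, 0.003, -1.0]]
contact_force: [0.4, -0.1, 0.5]
finger_gap: 0.5
time: 42.82
position: [372.4, 317.0, 183.7]
tool_rot: [[-0.097, 0.995, -0.001], [0.995, 0.097, -0.001], [-0.0, -0.001, -1.0]]
contact_force: [-1.1, 0.4, -0.4]
finger_gap: 0.5
```

View pics/w24.png

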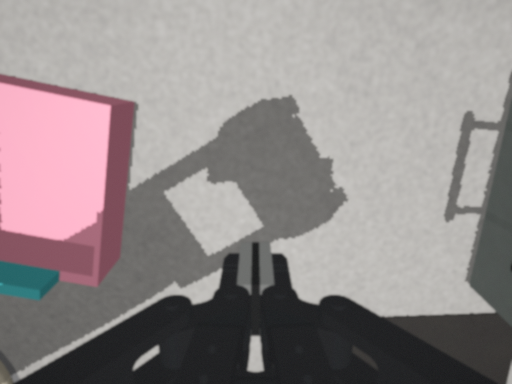

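View pics/t24.png

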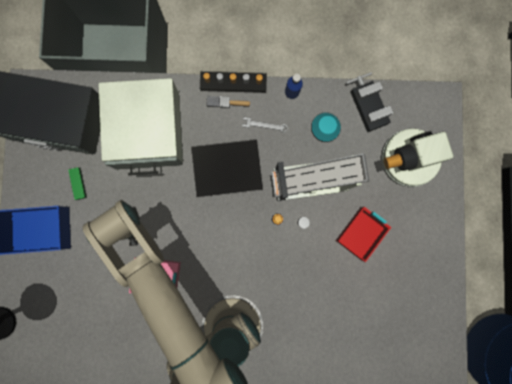

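View pics/s24.png

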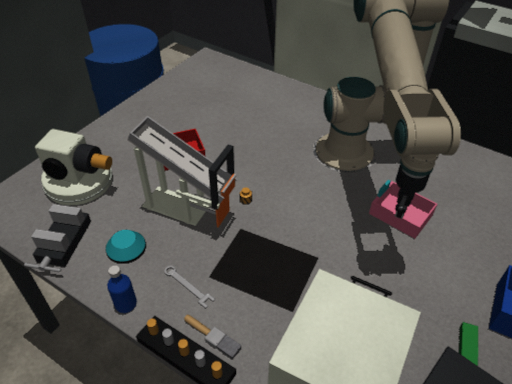

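Run:
```python
from h import *
t=cv2.imread("pics/t24.png");cv2.imwrite("pics/t24c.png",cv2.resize(t[145:190,90:195],None,fx=7,fy=7,interpolation=cv2.INTER_CUBIC))
a=np.radians(5.2);c=np.array([613,334.]);u=np.array([np.cos(a),np.sin(a)]);v=np.array([-u[1],u[0]])
for l in(-130,130):
    print("cab front top px",(proj("top",[*(c+l*v+ (0-11)*0*u),150])-[90,145])*7,"panel front top if shut",(proj("top",[*(c-12*u+l*v),131])-[90,145])*7)
```

```text
cab front top px [609.09758464  69.69075137] panel front top if shut [616.74145485  99.44042029]
cab front top px [ 89.50163205 102.78909624] panel front top if shut [103.68255147 132.28259255]
```

View pics/t24c.png

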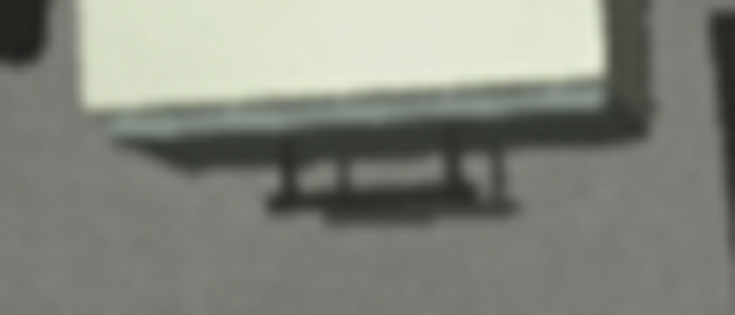

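Run:
```python
from plant import arm
print(arm.close_job())
```

```text
the job is handed in; nothing more can be done
None
```

The job is done and handed in; the interface gave no verdict. There were four gold blocks. I laid all four on the chute, then took the white tray by its teal tab. Holding it about 43 mm off the bench, I pushed the paddle in by roughly 35 mm with its plain end. All four blocks fell in once I drew the tray back a little. I carried it, still held, to the drawer, set it flat inside and pushed the drawer shut by its handle. It took about 43 s of the 210 s.

**Last checks:**
- **Blocks and tray:** before closing, the wrist and top pictures showed the tray flat on the drawer floor with all four blocks in it. I could not see inside once the drawer was shut.
- **Drawer:** it ran to its hard stop, with up to about 43 N on the fingers in the final push. The top picture shows the gap between panel edge and cabinet edge at about 29.5 px in a 7× enlargement, against 29.6 px predicted for fully shut.
- **Bystanders:** the cutter, collet and spanner look unmoved in the top and scene pictures. The arm was left clear of everything.

**What disagreed:** the tray touched the paddle about 9 mm further along than my chute estimate predicted. It made no difference, because I watched the contact force while pushing.

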